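# Put the brushes away in the closet organizer

### The job

Pull the organizer's drawer all the way out by its handle and lay every loose cosmetic brush flat on its floor, straight front to back, all with the bristles towards the back of the drawer and none lying on another; then slide the drawer fully shut. Lay the bamboo hairbrush bristles up along the raised steel rest, centred across both forks and between their lips, its head pointing to the back like the others. Leave the compact, the sunglasses and the incense holder where they are.

Things in the scene. Friction and masses are not known exactly. Their poses are not given: they have to be found in the camera images.
- drawer (a joint): sliding drawer in the top tier of the white three-tier organizer (210 wide, 190 deep, 166 mm high, clear top sheet). Value in m: 0 fully shut, 0.16 fully out towards the robot.
- drawer_in (a point): centre of the drawer's inner floor, moves with the drawer (floor 116 mm above the shelf). x points to the back of the drawer (away from the robot), y to its left, z up. Inside it is 160 mm long (x), 188 mm wide (y), side and back walls 4 mm thick and 40 mm high; front panel 6 mm thick, its top 46 mm above the inner floor. When fully out the whole inside lies clear of the organizer.
- drawer_grip (a point): middle of the drawer's steel bar handle, a bar along the drawer's y, 100 mm long, 35 mm in front of the front panel, 26 mm above the drawer's inner floor (24 mm below the organizer's top).  Moves with the drawer.
- rest_top (a point): the raised steel hairbrush rest: centre between its two narrow forks, at the height of their top faces (70 mm above the shelf). The forks are 12 mm thick cross bars along the rest's y at x = -45 and +45 mm, with a 10 mm upturned lip at each end, 70 mm free between lips; between the forks is open space down to an 8 mm base plate (140 x 75 mm). x points to the back (away from the robot), z up.
- hairbrush: bamboo hairbrush lying on its back, bristles up. Origin on its underside below the neck, at the balance point; x towards the head, z up (out of the bristles). Handle 24 wide, 13 mm thick, from x = -95 to +20 mm; head 54 wide, 13 mm thick, from x = 20 to 115 mm; bristles reach 30 mm above the underside.
- hairbrush_tip (a point): far end of the hairbrush's head (115 mm from the origin along x)
- compact: chrome powder compact, round, 64 mm across, 16 mm high; origin under its centre. A bystander.
- incense_holder: black ceramic incense holder, 40 x 180 (along its y) x 26 mm high; origin under its centre. A bystander.
- sunglasses: folded tortoiseshell sunglasses standing on their rims, about 30 x 142 (along y) x 42 mm high; origin under the centre. A bystander.
- brush_pink: short cosmetic brush, pink handle, dark brown bristles, 120 mm long; origin at mid length on its axis (balance point, on the handle), x along it towards the bristles. It behaves as a 14 x 14 mm bar that does not roll, with a 20 x 14 mm bristle head over its last 27 mm. May be absent.
- brush_pink_tip (a point): bristle end of brush_pink, on its axis, 60 mm from the origin
- brush_black: short cosmetic brush, black handle, tan bristles, 120 mm long; origin at mid length on its axis (balance point, on the handle), x along it towards the bristles. It behaves as a 14 x 14 mm bar that does not roll, with a 20 x 14 mm bristle head over its last 27 mm. May be absent.
- brush_black_tip (a point): bristle end of brush_black, on its axis, 60 mm from the origin
- brush_white: short cosmetic brush, white handle, black bristles, 120 mm long; origin at mid length on its axis (balance point, on the handle), x along it towards the bristles. It behaves as a 14 x 14 mm bar that does not roll, with a 20 x 14 mm bristle head over its last 27 mm. May be absent.
- brush_white_tip (a point): bristle end of brush_white, on its axis, 60 mm from the origin
- brush_teal: short cosmetic brush, teal handle, cream bristles, 120 mm long; origin at mid length on its axis (balance point, on the handle), x along it towards the bristles. It behaves as a 14 x 14 mm bar that does not roll, with a 20 x 14 mm bristle head over its last 27 mm. May be absent.
- brush_teal_tip (a point): bristle end of brush_teal, on its axis, 60 mm from the origin
Things that resemble listed ones, but are neither listed nor needed, are in the scene too. Leave any purple or yellow look-alike of the brush_white alone. Leave any yellow look-alike of the brush_teal alone.

How it is judged:
By the outcome, as a careful person would: the job done as asked, in the order asked, and still so for the second after the job is handed in, with the robot touching nothing.
Of brush_pink, brush_black, brush_white, brush_teal only 3 to 4 are there at a start; the rules pass over those that are not, and their reading is None.
At some moment in a run one of brush_pink, brush_black, brush_white, brush_teal may be knocked a few centimetres aside while the robot is not near it.
Once in a run the grip may slacken for a moment while it holds something.
It also fails if it takes over 189 s, if anything falls off the work surface, if the arm or the gripper's body presses on something with over 40 N, if the wrist force passes 120 N, or if a joint passes its speed limit or range.

### The arm

A 6-joint arm with a two-finger parallel gripper is mounted at the origin on the work surface. World frame = base frame: x ahead of the robot, y to its left, z up, the work surface at z = 0. Lengths are in m, angles in rad, forces in N, time in s.
With the tool pointing down it reaches from about 0.375 to 0.975 m from the base axis. Payload 3.8 kg.
Tool frame: the origin (TCP) lies at the centre of the arm's flange, where the gripper is bolted on; the fingertips stand 173 mm ahead of it and the grasp point (between the pads) lies 155 mm ahead of it (bot.tip_reach is the distance from the TCP to the fingertips, in m); z points along the fingers, y is the line along which they close (so a half turn about z gives the same grasp; the last joint's range is limited). The gripper opens to 85 mm and grips with 20 to 120 N. Pads are 22 mm wide; open, the fingers measure 114 mm over their backs; the gripper's body (76 mm by 85 mm) begins 54 mm behind the grasp point. The pads swing forward as they close: fully open they stand 13 mm farther back than shut.
Start: joints at [1.156, 0.264, 1.604, -0, 1.274, -0.037], TCP at [0.249, 0.627, 0.405] pointing down, gripper open.
Joint ranges: [-2.63, 2.63], [-0.94, 2.18], [0.31, 2.57], [-1.31, 4.45], [0, 2.66], [-2.55, 2.55]. Speed limits (rad/s): [2.57, 2.57, 3.14, 3.14, 3.14, 3.14].

### API

Orientations are given as a rotation vector (axis times angle).
In Python, from workcell import bot gives the robot as it stands.
- The arm moves only by the tool drive_tool, never from a script. Its arguments are lists of equal length, an entry for each row: "claw": the finger opening in mm, from 0 to 85.4; "slide": the shift along the world's x, y, z each as a share of 0.5 m, from -1 to 1, a list of three; "yaw": the turn about the world's z as a share of 180 degrees, from -1 to 1. A call has 1 to 8 rows; each row is the pose to reach, as a shift and turn from the pose commanded when the call began, turning the shorter way round; what a row does not reach only later rows make up. A row lasts 1/12 s, in which the tool goes at most 41.7 mm and 7.16 degrees, less where a joint would pass 70% of its speed; a pose out of reach is approached as far as the arm can. A call with a number of a shift or a turn outside -1 to 1 is refused whole. A call with a gripper value outside its range is refused whole. The fingers move at their own pace and stop on an object; "newtons" is the grip in N (left out, the last holds). Time passes only in rows, so rows that repeat a pose let the fingers close. It gives the time, the measured TCP pose, the force, the opening and the grip force at its end, in the units of the state.
- bot.read_state(): the state, without advancing time (a new reading comes with each control period).
- bot.read_camera(name): name is "scene" or "side" or "wrist"; returns a dict with "color" (480x640x3 uint8, red, green, blue), "depth" (480x640 float32, m along the optical axis (not along the pixel's ray), 0 where there is no reading), "mtx" (3x3 intrinsics, pixels), "k1" (the pictures are not rectified: a ray, as slopes to the right and down, at radius r is drawn at 1 + k1 r^2 times it, then the intrinsics apply), "eye" and "rotation" of the camera in the world. Camera axes: x right, y up, looking along -z (the intrinsics and any distortion apply to the point x, -y, -z); pixel columns grow to the right and rows downward; lengths in m; the calibration is good to about 2 mm. A picture is of the moment at which its call begins.
- bot.finish_job(): hands the job in; it is judged then, once.
The state is a dict: "time": time; "q": joint angles; "joint_vel": joint speeds; "joint_torque": joint torques, N m; "tool_pos": TCP position; "tcp_rot": TCP orientation; "wrist_force": force on the tool from outside, world axes, zero at the start; "torque": the same for the moment, N m; "width": opening from 0.0 (shut) to 1.0 (fully open); "grip_force": force on a finger pad.
Only numpy, scipy, OpenCV 4.12 (cv2) and the standard library are available. Lean on these libraries where they do the work, as an engineer would, in place of code of your own. Each camera call takes 0.05 s, during which the arm holds its last target. There are 200 camera calls.

## Working session

There is one attempt and no reset: what is moved stays moved. The work goes in short steps, Python scripts to look and compute and a tool call to move; the robot and the scene stay as the last step left them, time stands still between calls to the robot, and variables do not carry over. Pictures are saved under pics/ and viewed, at most 14 in all, crops included, and the job is handed in when it is done.

Besides the shell and the picture viewer there is one more tool, called after "Emit:" in YAML: its name, and indented under it one key for each argument. drive_tool: Moves the arm, as the interface text tells. Shift numbers are shares of 0.5 m and turn numbers shares of 180 degrees, none past 1 either way. Its arguments: {"type":"object","properties":{"claw":{"type":"array","items":{"type":"number"}},"slide":{"type":"array","items":{"type":"array","items":{"type":"number"}}},"yaw":{"type":"array","items":{"type":"number"}},"newtons":{"type":"number"}},"required":["claw","slide","yaw"]}

```bash
mkdir -p pics; ls
cat > h.py <<'E'
import numpy as np, cv2
from workcell import bot
def cam(n):
    c=bot.read_camera(n); np.savez(f'/tmp/{n}.npz',**c); return c
def load(n): return dict(np.load(f'/tmp/{n}.npz'))
def pts(c):
    "world xyz for every pixel (480x640x3), nan where no depth"
    K=c['mtx'];k1=float(c['k1']);v,u=np.mgrid[0:480,0:640].astype(float)
    g=cv2.undistortPoints(np.stack([u,v],-1).reshape(-1,1,2),K,np.array([k1,0,0,0,0.])).reshape(480,640,2)
    d=c['depth'].astype(float);d=np.where(d>0,d,np.nan)
    p=np.stack([g[...,0]*d,-g[...,1]*d,-d],-1)
    return p@np.array(c['rotation']).T+np.array(c['eye'])
def save(c,name,crop=None,s=1):
    im=c['color'][...,::-1]
    if crop: x0,y0,x1,y1=crop; im=im[y0:y1,x0:x1]
    cv2.imwrite(f'pics/{name}.png',cv2.resize(im,None,fx=s,fy=s,interpolation=cv2.INTER_CUBIC))
E
python3 - <<'E'
from h import *
for n in['scene','side']:
    c=cam(n);save(c,n+'0');print(n,c['eye'],c['k1'],c['mtx'][0,0])
print(bot.read_state())
E
```

```text
pics
scene [1.50498116 0.2719218  0.78361196] -0.07091680063686001 596.6449691125364
side [ 0.20013974 -0.90080539  0.78961987] -0.122552994262344 557.7182991536714
{'time': 0.1, 'q': array([ 1.15612208e+00,  2.64669438e-01,  1.60526670e+00, -2.02756175e-05,
        1.27373301e+00, -3.68928398e-02]), 'joint_vel': array([-0.00061999, -0.00088395, -0.00431548,  0.00165332, -0.00013994,
        0.00097963]), 'joint_torque': array([ 1.59515334e-03, -5.16708577e+01, -3.68587697e+01, -5.43681870e-05,
        6.36857265e-03,  3.40360418e-05]), 'tool_pos': array([0.2488491 , 0.62710426, 0.40347602]), 'tcp_rot': array([-0.58980188, -3.08527569,  0.00318532]), 'wrist_force': array([-0.0117529 ,  0.34970037, -0.48430458]), 'torque': array([0.02208827, 0.00195693, 0.01175018]), 'grip_force': 0.0, 'width': 1.001288300964514}
```

View pics/scene0.png

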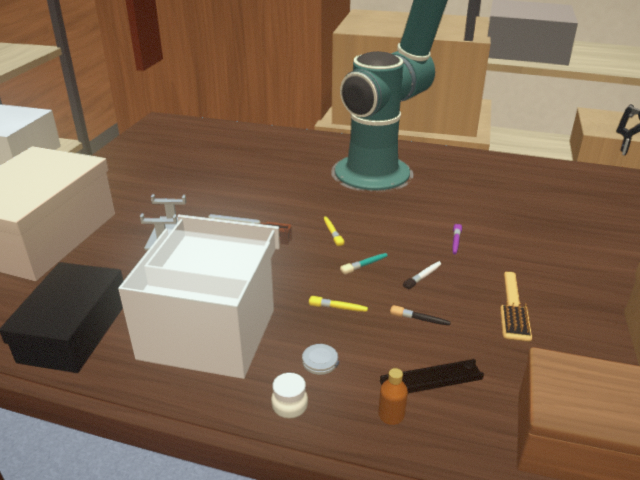

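View pics/side0.png

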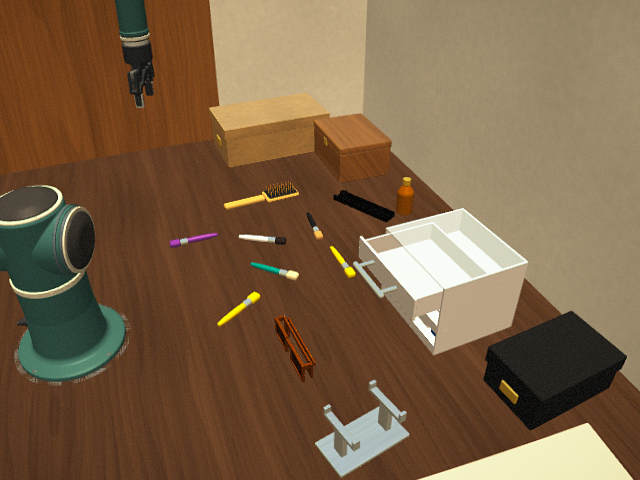

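Scene: teal brush (365,262), white (423,274), black (420,316), hairbrush (513,305), rest (163,220), drawer handle hidden here. Side: handle (375,280), teal (275,270), white (262,239), black (315,225). Look-alikes: yellow (335,231) and (338,304), purple (457,238); no pink visible. Close crops next, plus measurements.

```bash
cat >> h.py <<'E'
BOX={'teal':(85,100),'white':None,'black':None}
def comp(c,P,mask,off=0.0):
    "long-axis fit of masked points: mean, yaw, extents"
    q=P[mask];q=q[~np.isnan(q).any(1)]
    r=cv2.minAreaRect((q[:,:2]*1000).astype(np.float32));return q.mean(0),r,len(q)
E
python3 - <<'E'
from h import *
import cv2
for n in['scene','side']:
    c=load(n);P=pts(c);z=P[...,2]
    lo=((z>0.006)&(z<0.06)&(P[...,0]>0.2)&(P[...,0]<1.1)&(abs(P[...,1])<0.62)).astype(np.uint8)
    k,l,st,ce=cv2.connectedComponentsWithStats(lo)
    print(n)
    for i in range(1,k):
        if st[i,4]<60: continue
        m=l==i;q,r,N=comp(c,P,m)
        hsv=cv2.cvtColor(c['color'],cv2.COLOR_RGB2HSV)[m].mean(0)
        print(ce[i].astype(int),st[i,4],q.round(3),'rect c',np.round(r[0],0),'sz',np.round(r[1],0),'a',round(r[2],1),'zmax',round(float(np.nanmax(z[m])),3))
    t=np.nanmedian(z[(abs(P[...,0]-.5)<.3)&(abs(P[...,1])<.4)&(z<.02)&(z>-.02)]);print('table',t)
s=load('scene');save(s,'a',(290,190,560,400),2.9)
c=load('side');save(c,'b',(150,150,640,480),1.6)
E
```

```text
Traceback (most recent call last):
  File "h.py", line 12, in pts
    return p@np.array(c['rotation']).T+np.array(c['eye'])
           ~~~~~~~~~~~~~~~~~~~~~~~~~~~^~~~~~~~~~~~~~~~~~~
ValueError: operands could not be broadcast together with shapes (480,640) (3,)
```

```bash
sed -i "s/np.array(c\['rotation'\]).T/cv2.Rodrigues(np.array(c['rotation'],float))[0].T/; /^BOX/d" h.py
python3 - <<'E'
from h import *
import cv2
for n in['scene','side']:
    c=load(n);P=pts(c);z=P[...,2]
    lo=((z>0.006)&(z<0.06)&(P[...,0]>0.2)&(P[...,0]<1.1)&(abs(P[...,1])<0.62)).astype(np.uint8)
    k,l,st,ce=cv2.connectedComponentsWithStats(lo)
    print(n)
    for i in range(1,k):
        if st[i,4]<60: continue
        m=l==i;q,r,N=comp(c,P,m)
        print(ce[i].astype(int),st[i,4],q.round(3),'rect c',np.round(r[0],0),'sz',np.round(r[1],0),'a',round(r[2],1),'zmax',round(float(np.nanmax(z[m])),3))
    t=np.nanmedian(z[(abs(P[...,0]-.5)<.3)&(abs(P[...,1])<.4)&(z<.02)&(z>-.02)]);print('table',t)
s=load('scene');save(s,'a',(290,190,560,400),2.9)
c=load('side');save(c,'b',(150,150,640,480),1.6)
E
```

```text
scene
[ 67 239] 2044 [ 0.578 -0.593  0.033] rect c [ 558. -591.] sz [ 27. 306.] a 84.0 zmax 0.06
[169 211] 140 [ 0.415 -0.42   0.039] rect c [ 410. -432.] sz [58. 24.] a 81.9 zmax 0.06
[333 231] 188 [ 0.352 -0.023  0.013] rect c [341. -31.] sz [122.  20.] a 34.6 zmax 0.019
[281 229] 266 [ 0.408 -0.134  0.032] rect c [ 385. -144.] sz [77. 69.] a 67.9 zmax 0.047
[156 233] 244 [ 0.491 -0.414  0.024] rect c [ 477. -416.] sz [105.  50.] a 13.7 zmax 0.06
[456 237] 175 [0.295 0.261 0.012] rect c [296. 263.] sz [120.  19.] a 4.4 zmax 0.019
[360 262] 283 [0.456 0.067 0.012] rect c [448.  73.] sz [ 21. 119.] a 46.8 zmax 0.018
[420 275] 273 [0.465 0.2   0.012] rect c [454. 204.] sz [ 19. 123.] a 60.0 zmax 0.017
[514 311] 1288 [0.536 0.397 0.014] rect c [504. 395.] sz [212.  53.] a 5.4 zmax 0.033
[204 349] 3121 [ 0.819 -0.135  0.033] rect c [ 797. -117.] sz [148. 284.] a 46.2 zmax 0.06
[ 69 342] 2430 [ 0.873 -0.382  0.032] rect c [ 857. -374.] sz [116. 230.] a 59.9 zmax 0.06
[632 312] 376 [0.504 0.617 0.034] rect c [506. 617.] sz [96.  6.] a 1.9 zmax 0.06
[334 303] 370 [0.606 0.047 0.012] rect c
[... 1303 characters left out ...]
ct c [599.  51.] sz [ 20. 123.] a 3.1 zmax 0.018
[276 270] 259 [0.449 0.065 0.011] rect c [441.  70.] sz [ 23. 119.] a 50.7 zmax 0.016
[239 307] 302 [ 0.342 -0.028  0.012] rect c [338. -31.] sz [119.  22.] a 35.0 zmax 0.016
[458 327] 1940 [ 0.725 -0.255  0.029] rect c [ 703. -228.] sz [138. 268.] a 49.1 zmax 0.06
[434 315] 66 [ 0.679 -0.234  0.058] rect c [ 680. -237.] sz [34. 20.] a 88.7 zmax 0.06
[294 345] 961 [ 0.408 -0.19   0.032] rect c [ 411. -184.] sz [ 30. 144.] a 3.9 zmax 0.046
[539 396] 2217 [ 0.766 -0.458  0.031] rect c [ 791. -470.] sz [116. 245.] a 62.1 zmax 0.06
[362 439] 2791 [ 0.451 -0.412  0.013] rect c [ 453. -407.] sz [140.  77.] a 13.3 zmax 0.06
table 8.28402948405138e-06
```

View pics/a.png

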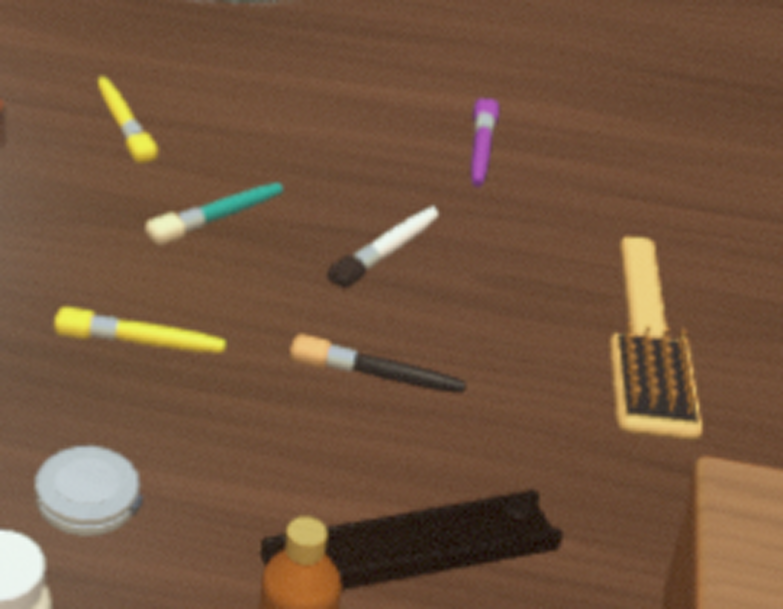

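View pics/b.png

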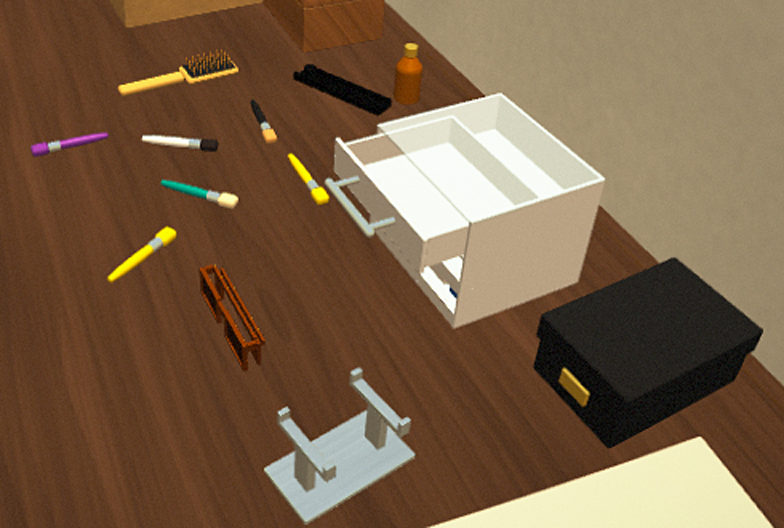

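Crops confirm: teal (cream bristles toward +x,−y), white (black bristles), black (tan bristles); yellow/purple are look-alikes; pink absent. The hairbrush lies bristles up. The drawer is already slightly open. Now precise fits.

```bash
cat >> h.py <<'E'
def brush(c,P,uv,R=45):
    "brush near pixel uv: centre, yaw of handle->bristle axis from raised points (head end = wider end)"
    z=P[...,2];v,u=np.mgrid[0:480,0:640]
    m=((z>0.007)&(z<0.03)&(np.hypot(u-uv[0],v-uv[1])<R)).astype(np.uint8)
    k,l=cv2.connectedComponents(m);i=l[uv[1],uv[0]]
    q=P[l==i][:,:2];mu=q.mean(0);a=np.linalg.svd(q-mu,full_matrices=False)[2][0];n=np.array([-a[1],a[0]])
    s=(q-mu)@a;w=(q-mu)@n;L=s.max()-s.min();mid=mu+a*(s.max()+s.min())/2
    sp=lambda k:np.ptp(w[k])
    if sp(s<s.min()+.03)>sp(s>s.max()-.03): a=-a
    return mid.round(4),round(float(np.degrees(np.arctan2(a[1],a[0]))),1),round(L,3)
E
python3 - <<'E'
from h import *
for n,d in {'scene':{'teal':(365,261),'white':(423,274),'black':(420,316),'hair':(513,305)},'side':{'teal':(276,270),'white':(264,239),'black':(315,226),'hair':(255,198)}}.items():
    c=load(n);P=pts(c)
    for k,uv in d.items():
        try: print(n,k,brush(c,P,uv,80 if k=='hair' else 45))
        except Exception as e: print(n,k,e,P[uv[1],uv[0]])
c=load('side');P=pts(c);z=P[...,2];X,Y=P[...,0],P[...,1]
R=(X>.45)&(X<.95)&(Y>-.4)&(Y<.15)
def rect(m,t):
    q=(P[m][:,:2]*1000).astype(np.float32);r=cv2.minAreaRect(q);print(t,len(q),np.round(r[0],1),np.round(r[1],1),round(r[2],2),cv2.boxPoints(r).round(0).tolist())
rect(R&(z>.160)&(z<.172),'top')
v,u=np.mgrid[0:480,0:640]
b=(u>345)&(u<405)&(v>245)&(v<305)&(z>.12)&(z<.175)&(X<.66)
for zz in np.arange(.12,.17,.006): 
    m=b&(z>zz)&(z<=zz+.006)
    if m.sum()>5: rect(m,f'{zz:.3f}')
# rest forks tops
m=(X>.35)&(X<.56)&(Y>-.47)&(Y<-.34)
rect(m&(z<.012)&(z>.005),'base'); 
t=m&(z>.066)&(z<.074);k,l=cv2.connectedComponents(t.astype(np.uint8))
for i in range(1,k):
    if (l==i).sum()>30: rect(l==i,'fork')
rect(m&(z>.06),'all forks')
E
```

```text
scene teal (array([0.4484, 0.074 ]), -43.1, np.float64(0.119))
scene white (array([0.4553, 0.2056]), -30.0, np.float64(0.123))
scene black (array([0.5959, 0.2171]), -93.8, np.float64(0.12))
scene hair (array([0.5037, 0.3937]), 5.4, np.float64(0.212))
side teal (array([0.4425, 0.0714]), -43.4, np.float64(0.118))
side white (array([0.4514, 0.2012]), -30.3, np.float64(0.118))
side black (array([0.5901, 0.2171]), -94.7, np.float64(0.123))
side hair (array([0.5011, 0.3903]), 3.6, np.float64(0.211))
top 6556 [ 717.3 -168.7] [254.2 214.8] 3.47 [[584.0, -69.0], [597.0, -284.0], [851.0, -268.0], [838.0, -54.0]]
0.120 134 [ 595.3 -150.9] [180.7  69.5] 70.07 [[532.0, -224.0], [597.0, -248.0], [659.0, -78.0], [593.0, -54.0]]
0.126 141 [ 610.1 -164.8] [176.2  61.8] 85.7 [[573.0, -250.0], [634.0, -255.0], [648.0, -79.0], [586.0, -75.0]]
0.132 125 [ 583.7 -159.5] [173.3  64.8] 78.13 [[534.0, -238.0], [598.0, -251.0], [633.0, -81.0], [570.0, -68.0]]
0.138 247 [ 575.  -160.8] [175.3  57. ] 86.29 [[541.0, -246.0], [598.0, -250.0], [609.0, -75.0], [552.0, -71.0]]
0.144 374 [ 571.9 -166.6] [ 43.9 166.8]
[... 169 characters left out ...]
[589.0, -95.0]]
0.156 200 [ 621.9 -171.9] [ 62.7 148.1] 3.76 [[586.0, -100.0], [595.0, -248.0], [658.0, -244.0], [648.0, -96.0]]
0.162 44 [ 602.5 -179.3] [116.8  67.2] 71.81 [[552.0, -224.0], [616.0, -245.0], [653.0, -134.0], [589.0, -113.0]]
base 2527 [ 471.3 -403.1] [177.3  77. ] 13.32 [[376.0, -386.0], [394.0, -461.0], [566.0, -420.0], [549.0, -345.0]]
fork 328 [ 496.8 -396.7] [14.  84.2] 14.24 [[480.0, -358.0], [500.0, -439.0], [514.0, -436.0], [493.0, -354.0]]
fork 339 [ 409.9 -417.4] [14.9 83. ] 12.96 [[393.0, -379.0], [412.0, -459.0], [427.0, -456.0], [408.0, -375.0]]
all forks 969 [ 453.4 -406.5] [104.6  85. ] 12.96 [[393.0, -377.0], [412.0, -460.0], [514.0, -436.0], [495.0, -353.0]]
```

Emit:
drive_tool:
  claw: [85,85,85,85,85,85,85,85]
  slide:
    - [0.227,-0.598,0]
    - [0.227,-0.598,0]
    - [0.227,-0.598,0]
    - [0.227,-0.598,0]
    - [0.227,-0.598,0]
    - [0.227,-0.598,0]
    - [0.227,-0.598,0]
    - [0.227,-0.598,0]
  yaw: [-0.18,-0.18,-0.18,-0.18,-0.18,-0.18,-0.18,-0.18]

```text
time: 0.77
tool_pos: [0.3627, 0.3253, 0.4041]
tcp_rot: [1.428, 2.798, -0.003]
wrist_force: [0.7, -0.3, 0.3]
width: 0.999
grip_force: 0.0
```

Emit:
drive_tool:
  claw: [85,85,85,85,85,85,85,85]
  slide:
    - [0.227,-0.598,0]
    - [0.227,-0.598,0]
    - [0.227,-0.598,0]
    - [0.227,-0.598,0]
    - [0.227,-0.598,0]
    - [0.227,-0.598,0]
    - [0.227,-0.598,0]
    - [0.227,-0.598,0]
  yaw: [-0.18,-0.18,-0.18,-0.18,-0.18,-0.18,-0.18,-0.18]

```text
time: 1.43
tool_pos: [0.4763, 0.0263, 0.4045]
tcp_rot: [2.153, 2.287, -0.001]
wrist_force: [0.5, 0.7, -0.5]
width: 0.995
grip_force: 0.0
```

Emit:
drive_tool:
  claw: [26,26,26,26,26,26,26]
  slide:
    - [0.158,-0.41,0]
    - [0.158,-0.41,0]
    - [0.158,-0.41,0]
    - [0.158,-0.41,0]
    - [0.158,-0.41,0]
    - [0.158,-0.41,0]
    - [0.158,-0.41,0]
  yaw: [0,0,0,0,0,0,0]

```text
time: 2.02
tool_pos: [0.5555, -0.1786, 0.4039]
tcp_rot: [-2.156, -2.285, 0.001]
wrist_force: [0.5, 0.7, 0.8]
width: 0.308
grip_force: 0.0
```

Run:
```python
from h import *
c=cam('wrist');save(c,'w1');P=pts(c);z=P[...,2]
print(bot.read_state()['tool_pos'],c['eye'])
for n in('wrist','side'):
    if n=='side': P=pts(load(n)); z=P[...,2]
    m=(z>.132)&(z<.153)&(abs(P[...,0]-.55)<.02)&(abs(P[...,1]+.18)<.09)
    q=P[m];r=cv2.minAreaRect((q[:,:2]*1000).astype(np.float32)) if len(q)>5 else None
    print(n,len(q),r,q.mean(0),q[:,2].max())
```

```text
[ 0.55498739 -0.17681188  0.40380273] [ 0.55196172 -0.11204783  0.3734965 ]
wrist 3824 ((562.5840454101562, -178.35865783691406), (19.644929885864258, 109.81501770019531), 3.1001152992248535) [ 0.55862342 -0.17311553  0.14665008] 0.1504980810150411
side 295 ((559.8245849609375, -182.0272674560547), (21.069408416748047, 108.82764434814453), 1.0559580326080322) [ 0.55659828 -0.18343881  0.14493567] 0.1493669363293233
```

View pics/w1.png

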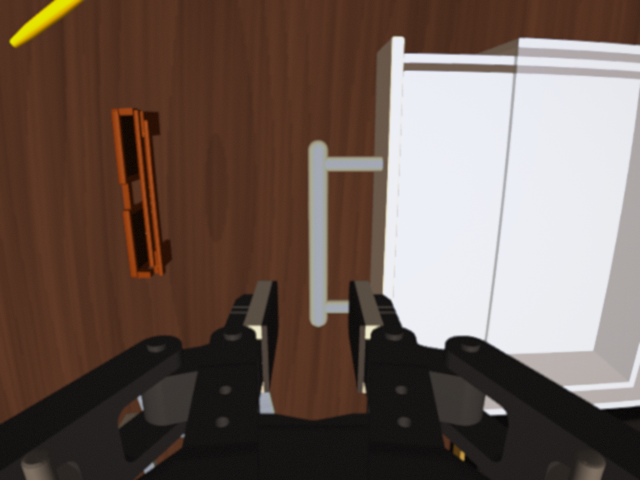

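The wrist view shows the bar handle at (318,142–325), front panel at u≈395, already-open drawer to the right, empty. Measure the bar line and panel.

Run:
```python
from h import *
c=load('wrist');P=pts(c)
for v in(155,180,235,280,318): print(v,np.nanmedian(P[v-2:v+3,314:322].reshape(-1,3),0).round(4))
print('ends',P[145,318].round(3),P[322,318].round(3))
for v in(80,150,300,380): print('panel',np.nanmedian(P[v-2:v+3,390:394].reshape(-1,3),0).round(4),np.nanmedian(P[v-2:v+3,396:400].reshape(-1,3),0).round(4))
for uv in((430,60),(620,62),(430,72),(600,350),(520,350)): print(uv,P[uv[1],uv[0]].round(4))
```

```text
155 [ 0.5553 -0.1315  0.1478]
180 [ 0.5561 -0.145   0.1476]
235 [ 0.558  -0.1758  0.1477]
280 [ 0.5596 -0.2027  0.1476]
318 [ 0.5611 -0.2272  0.1476]
ends [ 0.555 -0.126  0.147] [ 0.562 -0.23   0.147]
panel [ 0.5886 -0.0921  0.162 ] [ 0.5913 -0.0919  0.1625]
panel [ 0.5918 -0.1255  0.1625] [ 0.5948 -0.1253  0.1624]
panel [ 0.6004 -0.2056  0.1626] [ 0.6152 -0.227   0.1163]
panel [ 0.5703 -0.161   0.3025] [ 0.5715 -0.161   0.3024]
(430, 60) [ 0.6076 -0.0807  0.157 ]
(620, 62) [ 0.7013 -0.0735  0.1663]
(430, 72) [ 0.6189 -0.0816  0.1161]
(600, 350) [ 0.7283 -0.2314  0.1664]
(520, 350) [ 0.6774 -0.2319  0.1672]
```

Emit:
drive_tool:
  claw: [26,26,26,26,26]
  slide:
    - [0.006,0,-0.05]
    - [0.006,0,-0.12]
    - [0.006,0,-0.19]
    - [0.006,0,-0.21]
    - [0.006,0,-0.21]
  yaw: [0,0,0,0,0]

```text
time: 2.48
tool_pos: [0.5557, -0.1734, 0.2955]
tcp_rot: [-2.144, -2.285, 0.005]
wrist_force: [-0.3, 1.2, 0.1]
width: 0.302
grip_force: 0.0
```

Emit:
drive_tool:
  claw: [0,0,0,0,0]
  slide:
    - [0,0,0]
    - [0,0,0]
    - [0,0,0]
    - [0,0,0]
    - [0,0,0]
  yaw: [0,0,0,0,0]
  newtons: 50

```text
time: 2.9
tool_pos: [0.5584, -0.175, 0.3011]
tcp_rot: [2.151, 2.289, 0.003]
wrist_force: [-0.2, 5.8, 0.0]
width: 0.105
grip_force: 49.1
```

Emit:
drive_tool:
  claw: [0,0,0,0,0,0,0,0]
  slide:
    - [-0.02,-0.001,0]
    - [-0.05,-0.003,0]
    - [-0.08,-0.005,0]
    - [-0.11,-0.007,0]
    - [-0.14,-0.008,0]
    - [-0.165,-0.01,0]
    - [-0.18,-0.011,0]
    - [-0.18,-0.011,0]
  yaw: [0,0,0,0,0,0,0,0]

```text
time: 3.57
tool_pos: [0.4669, -0.1808, 0.301]
tcp_rot: [-2.152, -2.288, -0.001]
wrist_force: [-1.7, 6.1, 2.0]
width: 0.106
grip_force: 50.1
```

Emit:
drive_tool:
  claw: [0,0,0,0]
  slide:
    - [-0.01,-0.001,0]
    - [-0.016,-0.001,0]
    - [-0.016,-0.001,0]
    - [-0.016,-0.001,0]
  yaw: [0,0,0,0]

```text
time: 3.9
tool_pos: [0.4599, -0.1813, 0.301]
tcp_rot: [2.152, 2.289, 0.002]
wrist_force: [-1.7, 5.9, 2.4]
width: 0.102
grip_force: 50.1
```

Emit:
drive_tool:
  claw: [0,0,0,0,0]
  slide:
    - [-0.008,0,0]
    - [-0.012,-0.001,0]
    - [-0.016,-0.001,0]
    - [-0.016,-0.001,0]
    - [-0.016,-0.001,0]
  yaw: [0,0,0,0,0]

```text
time: 4.32
tool_pos: [0.4521, -0.1818, 0.301]
tcp_rot: [2.152, 2.288, 0.003]
wrist_force: [-1.8, 6.3, 2.0]
width: 0.106
grip_force: 50.0
```

Emit:
drive_tool:
  claw: [0,0,0,0]
  slide:
    - [-0.006,0,0]
    - [-0.01,0,0]
    - [-0.01,0,0]
    - [-0.01,0,0]
  yaw: [0,0,0,0]

```text
time: 4.65
tool_pos: [0.4501, -0.1817, 0.3012]
tcp_rot: [2.147, 2.281, 0.013]
wrist_force: [15.5, 6.9, -11.3]
width: 0.1
grip_force: 49.1
```

Emit:
drive_tool:
  claw: [30,30,30,30,30,30,30,30]
  slide:
    - [0.004,0,0]
    - [0.004,0,0]
    - [0.004,0,0]
    - [0.004,0,0.03]
    - [0.004,0,0.1]
    - [0.004,0,0.18]
    - [0.004,0,0.21]
    - [0.004,0,0.21]
  yaw: [0,0,0,0,0,0,0,0]

```text
time: 5.32
tool_pos: [0.4503, -0.1833, 0.4112]
tcp_rot: [2.145, 2.281, 0.004]
wrist_force: [0.0, -0.1, 0.5]
width: 0.35
grip_force: 0.0
```

Run:
```python
from h import *
print(bot.read_state()['tool_pos'])
cam('wrist');cam('side');cam('scene');
P=np.concatenate([pts(load(n)).reshape(-1,3) for n in('wrist','side','scene')])
P=P[~np.isnan(P).any(1)]
x,y,z=P.T
fl=P[(abs(z-.116)<.003)&(x>.4)&(x<.72)&(y<-.05)&(y>-.31)]
r=cv2.minAreaRect((fl[:,:2]*1000).astype(np.float32));print('floor',len(fl),r)
for n in('wrist','side'):
    q=pts(load(n)).reshape(-1,3);q=q[(abs(q[:,2]-.142)<.01)&(abs(q[:,0]-.45)<.015)&(abs(q[:,1]+.18)<.08)]
    print(n,cv2.minAreaRect((q[:,:2]*1000).astype(np.float32)))
for n,d in {'scene':{'teal':(365,261),'white':(423,274),'black':(420,316)},'side':{'teal':(276,270),'white':(264,239),'black':(315,226)}}.items():
    Q=pts(load(n))
    for k,uv in d.items():
        try: print(n,k,brush(None,Q,uv))
        except Exception as e: print(n,k,e)
```

```text
[ 0.45029188 -0.18334636  0.41118444]
floor 63572 ((605.18896484375, -176.69866943359375), (240.31187438964844, 211.96063232421875), 3.2848470211029053)
wrist ((457.16143798828125, -185.34445190429688), (20.69650650024414, 110.55695343017578), 3.1295673847198486)
side ((453.9868469238281, -188.4984588623047), (107.59719848632812, 21.61383819580078), 89.908203125)
scene teal (array([0.449 , 0.0738]), -43.3, np.float64(0.119))
scene white (array([0.4559, 0.2052]), -29.8, np.float64(0.121))
scene black (array([0.5958, 0.2174]), -93.7, np.float64(0.119))
side teal (array([0.4431, 0.0715]), -43.8, np.float64(0.12))
side white (array([0.4509, 0.2017]), -30.6, np.float64(0.12))
side black (array([0.5874, 0.2   ]), 81.0, np.float64(0.085))
```

Emit:
drive_tool:
  claw: [50,50,50,50,50,50,50,50]
  slide:
    - [-0.009,0.512,0]
    - [-0.009,0.512,0]
    - [-0.009,0.512,0]
    - [-0.009,0.512,0]
    - [-0.009,0.512,0]
    - [-0.009,0.512,-0.02]
    - [-0.009,0.512,-0.08]
    - [-0.009,0.512,-0.16]
  yaw: [0.239,0.239,0.239,0.239,0.239,0.239,0.239,0.239]

```text
time: 6.13
tool_pos: [0.4451, 0.0767, 0.3254]
tcp_rot: [1.153, 2.918, 0.005]
wrist_force: [1.2, 0.6, -0.5]
width: 0.583
grip_force: 0.0
```

Emit:
drive_tool:
  claw: [50,50,50,50,50,50,50]
  slide:
    - [0,0,-0.08]
    - [0,0,-0.16]
    - [0,0,-0.23]
    - [0,0,-0.28]
    - [0,0,-0.305]
    - [0,0,-0.305]
    - [0,0,-0.305]
  yaw: [0,0,0,0,0,0,0]

```text
time: 6.72
tool_pos: [0.4432, 0.0736, 0.1706]
tcp_rot: [-1.161, -2.916, 0.003]
wrist_force: [-0.5, -0.7, -0.5]
width: 0.587
grip_force: 0.0
```

Emit:
drive_tool:
  claw: [50,50]
  slide:
    - [0.003,0,0]
    - [0.003,0,0]
  yaw: [0,0]

```text
time: 6.88
tool_pos: [0.4452, 0.0737, 0.1711]
tcp_rot: [-1.162, -2.917, 0.002]
wrist_force: [0.2, 0.5, 0.2]
width: 0.583
grip_force: 0.0
```

Emit:
drive_tool:
  claw: [50,0,0,0,0,0,0]
  slide:
    - [0,0,0.008]
    - [0,0,0.008]
    - [0,0,0.008]
    - [0,0,0.008]
    - [0,0,0.008]
    - [0,0,0.008]
    - [0,0,0.008]
  yaw: [0,0,0,0,0,0,0]
  newtons: 50

```text
time: 7.47
tool_pos: [0.4462, 0.0739, 0.1765]
tcp_rot: [1.162, 2.918, 0.0]
wrist_force: [-0.1, 0.3, 3.5]
width: 0.14
grip_force: 50.5
```

Emit:
drive_tool:
  claw: [0,0,0,0,0,0,0,0]
  slide:
    - [0,0,0.08]
    - [0,0,0.16]
    - [0,0,0.24]
    - [0,0,0.32]
    - [0,0,0.4]
    - [0.03,-0.075,0.45]
    - [0.06,-0.15,0.45]
    - [0.09,-0.22,0.45]
  yaw: [0,0,0,0,0.03,0.065,0.1,0.135]

```text
time: 8.13
tool_pos: [0.4902, -0.0327, 0.4044]
tcp_rot: [0.517, 3.092, 0.001]
wrist_force: [0.9, -0.4, -0.6]
width: 0.144
grip_force: 50.1
```

Emit:
drive_tool:
  claw: [0,0,0,0,0,0,0,0]
  slide:
    - [0.166,-0.382,0]
    - [0.166,-0.382,0]
    - [0.166,-0.382,0]
    - [0.166,-0.382,0]
    - [0.166,-0.382,0]
    - [0.166,-0.382,0]
    - [0.166,-0.382,0]
    - [0.166,-0.382,0]
  yaw: [0.124,0.124,0.124,0.124,0.124,0.124,0.124,0.124]

```text
time: 8.8
tool_pos: [0.572, -0.223, 0.4001]
tcp_rot: [0.077, -3.139, -0.002]
wrist_force: [0.8, -0.6, -0.4]
width: 0.145
grip_force: 50.1
```

Run:
```python
from h import *
s=bot.read_state();print(s['tool_pos'],s['tcp_rot'],s['width'],s['grip_force'])
c=cam('wrist');save(c,'w2')
```

```text
[ 0.57199227 -0.22299175  0.4000885 ] [ 7.73499868e-02 -3.13863951e+00 -2.41712528e-03] 0.1449741743713061 50.10681509971619
```

View pics/w2.png

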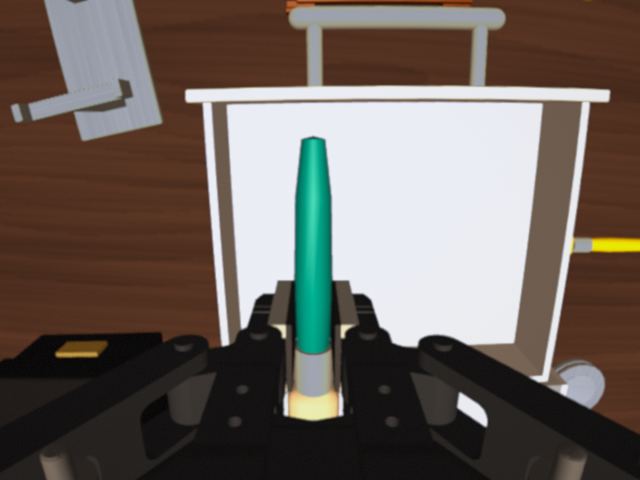

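Wrist view: teal brush held along the drawer axis, bristles toward the back (bottom of image), over the drawer's right part. Lower and release.

Emit:
drive_tool:
  claw: [0,0,0,0,0,0,0]
  slide:
    - [0.004,-0.008,-0.05]
    - [0.004,-0.008,-0.11]
    - [0.004,-0.008,-0.16]
    - [0.004,-0.008,-0.195]
    - [0.004,-0.008,-0.208]
    - [0.004,-0.008,-0.211]
    - [0.004,-0.008,-0.211]
  yaw: [0.003,0.003,0.003,0.003,0.003,0.003,0.003]

```text
time: 9.43
tool_pos: [0.5743, -0.226, 0.2961]
tcp_rot: [-0.096, 3.14, 0.0]
wrist_force: [0.1, -0.4, -0.2]
width: 0.146
grip_force: 50.1
```

Emit:
drive_tool:
  claw: [0,0,34,34,34,34,34,34]
  slide:
    - [0,0,-0.006]
    - [0,0,-0.006]
    - [0,0,-0.006]
    - [0,0,-0.006]
    - [0,0,-0.006]
    - [0,0,0.04]
    - [0,0,0.12]
    - [0,0,0.2]
  yaw: [0,0,0,0,0,0,0,0]

```text
time: 10.1
tool_pos: [0.5736, -0.2268, 0.3948]
tcp_rot: [0.093, -3.136, -0.003]
wrist_force: [0.4, -0.7, 0.1]
width: 0.397
grip_force: 0.0
```

Emit:
drive_tool:
  claw: [50,50,50,50,50,50,50,50]
  slide:
    - [-0.16,0.57,0]
    - [-0.16,0.57,0]
    - [-0.16,0.57,0]
    - [-0.16,0.57,0]
    - [-0.16,0.57,0]
    - [-0.16,0.57,0]
    - [-0.16,0.57,0]
    - [-0.16,0.57,0]
  yaw: [-0.186,-0.186,-0.186,-0.186,-0.186,-0.186,-0.186,-0.186]

```text
time: 10.77
tool_pos: [0.4925, 0.0623, 0.396]
tcp_rot: [-0.809, -3.035, -0.004]
wrist_force: [-0.9, -1.0, -0.1]
width: 0.587
grip_force: 0.0
```

Run:
```python
from h import *
s=bot.read_state();print(s['tool_pos'],s['tcp_rot'],s['width'])
cam('scene');cam('side');cam('wrist')
for n,d in {'scene':{'white':(423,274),'black':(420,316)},'side':{'white':(264,239),'black':(315,226)}}.items():
    Q=pts(load(n))
    for k,uv in d.items():
        try: print(n,k,brush(None,Q,uv))
        except Exception as e: print(n,k,e)
Q=pts(load('side')).reshape(-1,3);q=Q[(Q[:,2]>.122)&(Q[:,2]<.14)&(Q[:,0]>.51)&(Q[:,0]<.64)&(Q[:,1]>-.255)&(Q[:,1]<-.1)]
print('in drawer',len(q),cv2.minAreaRect((q[:,:2]*1000).astype(np.float32)) if len(q)>4 else '')
```

```text
[0.49252476 0.06229314 0.3960461 ] [-0.80863676 -3.03472821 -0.00421681] 0.5866095113953779
scene white (array([0.455 , 0.2054]), -30.2, np.float64(0.122))
scene black (array([0.596 , 0.2172]), -93.4, np.float64(0.12))
side white (array([0.451 , 0.2019]), -30.7, np.float64(0.121))
side black (array([0.5897, 0.2144]), -94.9, np.float64(0.122))
in drawer 397 ((573.7960815429688, -231.0425567626953), (116.99014282226562, 20.616592407226562), 5.913445949554443)
```

Emit:
drive_tool:
  claw: [50,50,50,50,50,50,50,50]
  slide:
    - [-0.081,0.291,0]
    - [-0.081,0.291,0]
    - [-0.081,0.291,-0.02]
    - [-0.081,0.291,-0.08]
    - [-0.081,0.291,-0.16]
    - [-0.081,0.291,-0.24]
    - [-0.081,0.291,-0.3]
    - [-0.081,0.291,-0.34]
  yaw: [0,0,0,0,0,0,0,0]

```text
time: 11.58
tool_pos: [0.4534, 0.2015, 0.222]
tcp_rot: [-0.816, -3.03, 0.005]
wrist_force: [-0.7, -0.7, -0.9]
width: 0.583
grip_force: 0.0
```

Emit:
drive_tool:
  claw: [50,50,50]
  slide:
    - [0,0,-0.05]
    - [0,0,-0.08]
    - [0,0,-0.08]
  yaw: [0,0,0]

```text
time: 11.83
tool_pos: [0.4531, 0.2011, 0.1819]
tcp_rot: [-0.817, -3.028, 0.007]
wrist_force: [0.2, -0.5, -0.8]
width: 0.587
grip_force: 0.0
```

Emit:
drive_tool:
  claw: [50,50,0,0,0,0,0,0]
  slide:
    - [0,0.004,-0.01]
    - [0,0.004,-0.01]
    - [0,0.004,-0.01]
    - [0,0.004,-0.01]
    - [0,0.004,-0.01]
    - [0,0.004,-0.01]
    - [0,0.004,-0.01]
    - [0,0.004,-0.01]
  yaw: [0,0,0,0,0,0,0,0]

```text
time: 12.5
tool_pos: [0.4547, 0.2058, 0.1821]
tcp_rot: [0.813, 3.032, 0.002]
wrist_force: [-0.3, -1.5, 6.3]
width: 0.142
grip_force: 49.3
```

Emit:
drive_tool:
  claw: [0,0,0,0,0,0,0,0]
  slide:
    - [0,0,0.06]
    - [0,0,0.14]
    - [0,0,0.22]
    - [0,0,0.3]
    - [0,0,0.38]
    - [0.02,-0.066,0.42]
    - [0.043,-0.14,0.44]
    - [0.065,-0.214,0.44]
  yaw: [0,0,0,0,0,0,0,0.035]

```text
time: 13.17
tool_pos: [0.4871, 0.0991, 0.4053]
tcp_rot: [0.643, 3.067, 0.004]
wrist_force: [1.4, 0.7, -0.5]
width: 0.152
grip_force: 32.2
```

Emit:
drive_tool:
  claw: [0,0,0,0,0,0,0,0]
  slide:
    - [0.168,-0.552,0]
    - [0.168,-0.552,0]
    - [0.168,-0.552,0]
    - [0.168,-0.552,0]
    - [0.168,-0.552,0]
    - [0.168,-0.552,0]
    - [0.168,-0.552,0]
    - [0.168,-0.552,0]
  yaw: [0.15,0.15,0.15,0.15,0.15,0.15,0.15,0.15]

```text
time: 13.83
tool_pos: [0.5708, -0.1813, 0.4006]
tcp_rot: [-0.08, 3.14, -0.004]
wrist_force: [0.9, 0.2, 0.4]
width: 0.14
grip_force: 52.3
```

Run:
```python
from h import *
s=bot.read_state();print(s['tool_pos'],s['tcp_rot'],s['width'],s['grip_force'])
c=cam('wrist');save(c,'w3')
```

```text
[ 0.57082002 -0.18130755  0.40057388] [-0.08025488  3.1396776  -0.00422825] 0.13957638577168716 52.314972281455994
```

View pics/w3.png

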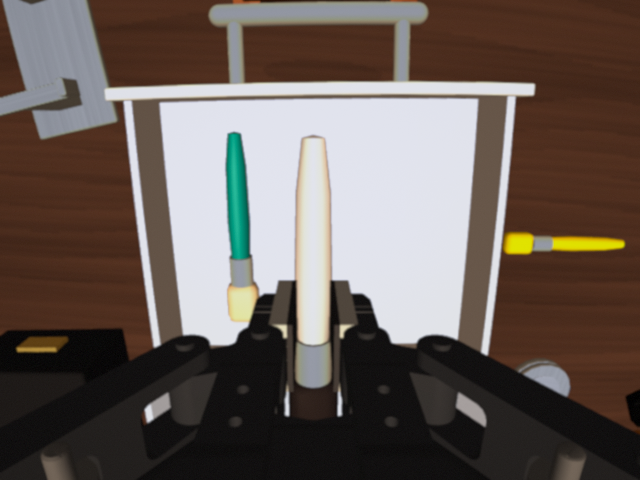

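White brush held straight over the drawer's middle; teal lies flat at (240,230), bristles back.

Emit:
drive_tool:
  claw: [0,0,0,0,0,0,0]
  slide:
    - [0,0.012,-0.05]
    - [0,0.012,-0.11]
    - [0,0.012,-0.16]
    - [0,0.012,-0.19]
    - [0,0.012,-0.2]
    - [0,0.012,-0.2]
    - [0,0.012,-0.2]
  yaw: [0.002,0.002,0.002,0.002,0.002,0.002,0.002]

```text
time: 14.47
tool_pos: [0.5701, -0.1699, 0.301]
tcp_rot: [0.096, -3.14, -0.0]
wrist_force: [-1.0, -0.1, -0.3]
width: 0.137
grip_force: 52.3
```

Emit:
drive_tool:
  claw: [0,0,0]
  slide:
    - [0,0,-0.006]
    - [0,0,-0.01]
    - [0,0,-0.01]
  yaw: [0,0,0]

```text
time: 14.72
tool_pos: [0.5712, -0.1705, 0.2981]
tcp_rot: [-0.095, 3.136, -0.001]
wrist_force: [-1.3, 1.2, 5.9]
width: 0.137
grip_force: 53.0
```

Emit:
drive_tool:
  claw: [34,34,34,34,34,34,34,34]
  slide:
    - [0,0,0]
    - [0,0,0]
    - [0,0,0]
    - [0,0,0.03]
    - [0,0,0.1]
    - [0,0,0.18]
    - [0,0,0.2]
    - [0,0,0.2]
  yaw: [0,0,0,0,0,0,0,0]

```text
time: 15.38
tool_pos: [0.5716, -0.1712, 0.4011]
tcp_rot: [-0.094, 3.131, -0.005]
wrist_force: [0.5, -0.2, 1.2]
width: 0.401
grip_force: 0.0
```

Emit:
drive_tool:
  claw: [50,50,50,50,50,50,50,50]
  slide:
    - [0.044,0.5,0]
    - [0.044,0.5,0]
    - [0.044,0.5,0]
    - [0.044,0.5,0]
    - [0.044,0.5,0]
    - [0.044,0.5,0]
    - [0.044,0.5,0]
    - [0.044,0.5,0]
  yaw: [-0.3,-0.3,-0.3,-0.3,-0.3,-0.3,-0.3,-0.3]

```text
time: 16.05
tool_pos: [0.5916, 0.0832, 0.3936]
tcp_rot: [-1.342, -2.837, -0.0]
wrist_force: [-0.5, -0.7, -0.1]
width: 0.583
grip_force: 0.0
```

Run:
```python
from h import *
s=bot.read_state();print(s['tool_pos'],s['tcp_rot'],s['width'])
cam('scene');cam('side');cam('wrist')
for n,d in {'scene':{'black':(420,316)},'side':{'black':(315,226)}}.items():
    Q=pts(load(n))
    for k,uv in d.items():
        try: print(n,k,brush(None,Q,uv))
        except Exception as e: print(n,k,e)
save(load('side'),'s2')
```

```text
[0.59157853 0.08320221 0.39357987] [-1.34243003e+00 -2.83692985e+00 -1.75328656e-05] 0.5829295325523199
scene black (array([0.5959, 0.2174]), -93.8, np.float64(0.12))
side black (array([0.5898, 0.2166]), -94.6, np.float64(0.121))
```

View pics/s2.png

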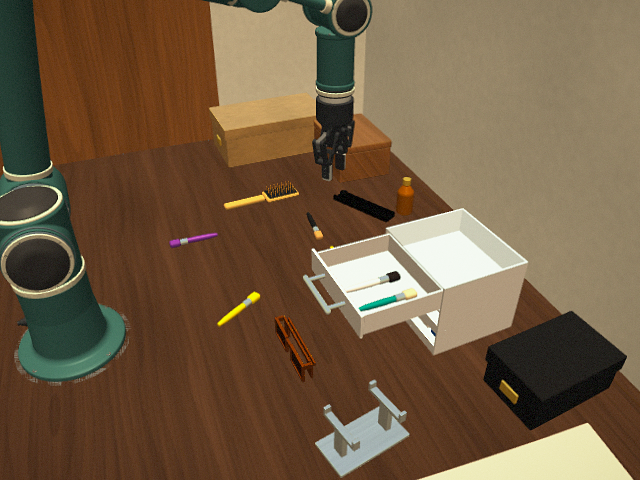

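White and teal lie side by side in the drawer at (370,282),(388,299); black brush at (314,226).

Emit:
drive_tool:
  claw: [50,50,50,50,50,50,50,50]
  slide:
    - [0.002,0.278,0]
    - [0.002,0.278,0]
    - [0.002,0.278,0]
    - [0.002,0.278,-0.06]
    - [0.002,0.278,-0.14]
    - [0.002,0.278,-0.22]
    - [0.002,0.278,-0.29]
    - [0.002,0.278,-0.34]
  yaw: [-0.242,-0.242,-0.242,-0.242,-0.242,-0.242,-0.242,-0.242]

```text
time: 16.87
tool_pos: [0.5914, 0.2169, 0.2209]
tcp_rot: [-2.297, -2.14, 0.008]
wrist_force: [-0.1, 0.1, -0.8]
width: 0.581
grip_force: 0.0
```

Emit:
drive_tool:
  claw: [50,50,50,50]
  slide:
    - [0,0,-0.05]
    - [0,0,-0.08]
    - [0,0,-0.08]
    - [0,0,-0.08]
  yaw: [0,0,0,0]

```text
time: 17.2
tool_pos: [0.5925, 0.2171, 0.184]
tcp_rot: [-2.298, -2.14, 0.005]
wrist_force: [-0.1, 0.3, -0.5]
width: 0.586
grip_force: 0.0
```

Emit:
drive_tool:
  claw: [50,50,0,0,0,0,0,0]
  slide:
    - [0,0,-0.012]
    - [0,0,-0.012]
    - [0,0,-0.012]
    - [0,0,-0.012]
    - [0,0,-0.012]
    - [0,0,-0.012]
    - [0,0,-0.012]
    - [0,0,-0.012]
  yaw: [0,0,0,0,0,0,0,0]

```text
time: 17.87
tool_pos: [0.5937, 0.2186, 0.1809]
tcp_rot: [2.299, 2.14, 0.003]
wrist_force: [-0.7, 0.1, 5.9]
width: 0.14
grip_force: 50.2
```

Emit:
drive_tool:
  claw: [0,0,0,0,0,0,0,0]
  slide:
    - [0,0,0.06]
    - [0,0,0.14]
    - [0,0,0.22]
    - [0,0,0.3]
    - [0,0,0.38]
    - [0,0,0.44]
    - [0,-0.07,0.44]
    - [0,-0.14,0.44]
  yaw: [0,0,0.035,0.07,0.105,0.14,0.175,0.21]

```text
time: 18.53
tool_pos: [0.5937, 0.1493, 0.4035]
tcp_rot: [1.467, 2.772, 0.007]
wrist_force: [1.1, -0.0, -1.2]
width: 0.143
grip_force: 49.5
```

Emit:
drive_tool:
  claw: [0,0,0,0,0,0,0,0]
  slide:
    - [-0.05,-0.541,0]
    - [-0.05,-0.541,0]
    - [-0.05,-0.541,0]
    - [-0.05,-0.541,0]
    - [-0.05,-0.541,0]
    - [-0.05,-0.541,0]
    - [-0.05,-0.541,0]
    - [-0.05,-0.541,0]
  yaw: [0.31,0.31,0.31,0.31,0.31,0.31,0.31,0.31]

```text
time: 19.2
tool_pos: [0.5671, -0.1275, 0.3993]
tcp_rot: [-0.048, -3.14, 0.005]
wrist_force: [-0.5, -0.5, -0.1]
width: 0.14
grip_force: 49.5
```

Emit:
drive_tool:
  claw: [0,0,0]
  slide:
    - [0,0,0]
    - [0,0,0]
    - [0,0,0]
  yaw: [0.02,0.02,0.02]

```text
time: 19.45
tool_pos: [0.5679, -0.1222, 0.3992]
tcp_rot: [0.045, -3.141, -0.001]
wrist_force: [-0.0, 0.3, -0.4]
width: 0.146
grip_force: 49.5
```

Run:
```python
from h import *
s=bot.read_state();print(s['tool_pos'],s['tcp_rot'],s['width'],s['grip_force'])
c=cam('wrist');save(c,'w4')
```

```text
[ 0.56790243 -0.1222493   0.39918259] [ 4.46958284e-02 -3.14052420e+00 -5.15050141e-04] 0.1456527384284518 49.516913294792175
```

View pics/w4.png

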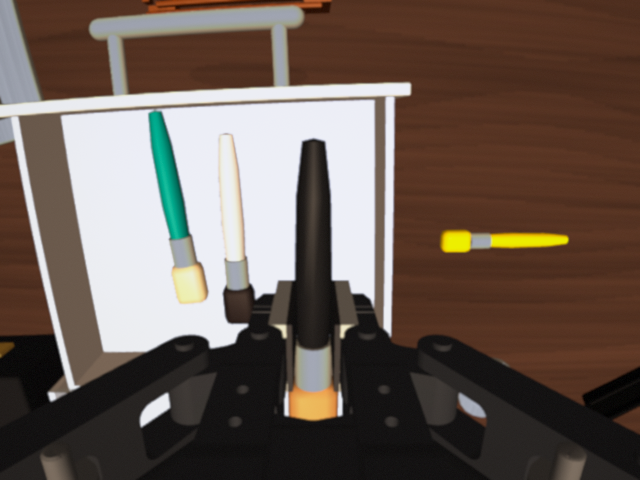

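Black held straight, bristles back; teal (172,205) has yawed a bit off the drawer axis — will measure after releasing.

Emit:
drive_tool:
  claw: [0,0,0,0,0,0,0,0]
  slide:
    - [0,-0.002,-0.05]
    - [0,-0.002,-0.11]
    - [0,-0.002,-0.16]
    - [0,-0.002,-0.19]
    - [0,-0.002,-0.2]
    - [0,-0.002,-0.206]
    - [0,-0.002,-0.206]
    - [0,-0.002,-0.206]
  yaw: [0.01,0.01,0.01,0.01,0.01,0.01,0.01,0.01]

```text
time: 20.17
tool_pos: [0.5686, -0.1226, 0.2974]
tcp_rot: [-0.098, 3.139, -0.001]
wrist_force: [-0.1, -1.0, 0.5]
width: 0.135
grip_force: 49.5
```

Emit:
drive_tool:
  claw: [30,30,30,30,30,30,30,30]
  slide:
    - [0,0,0]
    - [0,0,0]
    - [0,0,0]
    - [0,0,0.03]
    - [0,0,0.1]
    - [0,0,0.18]
    - [0,0,0.22]
    - [0,0,0.22]
  yaw: [0,0,0,0,0,0,0,0]

```text
time: 20.83
tool_pos: [0.5699, -0.1237, 0.414]
tcp_rot: [-0.097, 3.129, -0.005]
wrist_force: [0.8, 0.4, 0.5]
width: 0.352
grip_force: 0.0
```

```bash
cat >> h.py <<'E'
def indrawer(n):
    c=load(n);P=pts(c);z=P[...,2]
    m=((z>.121)&(z<.140)&(P[...,0]>.49)&(P[...,0]<.655)&(P[...,1]>-.262)&(P[...,1]<-.09)).astype(np.uint8)
    k,l,st,ce=cv2.connectedComponentsWithStats(m)
    for i in range(1,k):
        if st[i,4]<80: continue
        q=P[l==i];r=cv2.minAreaRect((q[:,:2]*1000).astype(np.float32))
        a=np.linalg.svd(q[:,:2]-q[:,:2].mean(0),full_matrices=False)[2][0]
        print(n,ce[i].astype(int),st[i,4],np.round(r[0],1),np.round(r[1],0),'yaw',round(float(np.degrees(np.arctan(a[1]/a[0]))),1),c['color'][l==i].mean(0).astype(int),q[:,2].max().round(3))
E
python3 - <<'E'
from h import *
s=bot.read_state();print(s['tool_pos'],s['tcp_rot'],s['width'])
for n in('wrist','scene','side'): cam(n);indrawer(n)
E
```

```text
[ 0.56991328 -0.12369629  0.41404595] [-0.09695716  3.12860254 -0.00539326] 0.3518022380010257
wrist [313  97] 99 [ 495.3 -129.4] [ 0. 56.] yaw -86.4 [128 115 108] 0.137
wrist [142  99] 142 [ 501.9 -230.5] [ 1. 54.] yaw -86.7 [152 144 143] 0.14
wrist [219  98] 85 [ 499.  -183.5] [ 0. 47.] yaw -87.1 [137 126 122] 0.14
wrist [187 202] 4124 [ 561.  -205.9] [119.  20.] yaw 9.0 [ 97 169 142] 0.132
wrist [315 221] 4017 [ 568.6 -123.6] [118.  19.] yaw 3.3 [116 101  80] 0.132
wrist [241 214] 3508 [ 569.9 -170.7] [112.  20.] yaw 2.8 [194 189 182] 0.133
wrist [334 342] 592 [ 654.1 -107.2] [ 2. 32.] yaw -87.0 [122 103  87] 0.14
scene [239 215] 817 [ 548.2 -178.3] [110. 162.] yaw -68.9 [175 177 162] 0.14
scene [260 229] 144 [ 553.6 -125. ] [92. 13.] yaw 3.8 [120 125 118] 0.133
side [363 267] 358 [ 570.4 -125.8] [112.  21.] yaw 2.6 [114  97  67] 0.132
side [376 281] 386 [ 573.  -171.1] [115.  21.] yaw 2.7 [173 169 155] 0.133
side [335 292] 98 [ 491.8 -181.3] [ 3. 72.] yaw -86.9 [142 125 102] 0.14
side [380 292] 368 [ 568.4 -204.7] [103.  22.] yaw 8.1 [114 181 142] 0.132
side [349 312] 92 [ 495.2 -238.6] [ 3. 46.] yaw -86.1 [141 123 100] 0.14
```

Teal was knocked: now (0.561,−0.206), yaw 9° vs. drawer 3.3°. Regrasp it and set it straight.

Emit:
drive_tool:
  claw: [22,22,22,22,22,22,22]
  slide:
    - [-0.07,-0.176,0]
    - [-0.07,-0.176,0]
    - [-0.07,-0.176,0]
    - [-0.07,-0.176,-0.06]
    - [-0.07,-0.176,-0.12]
    - [-0.07,-0.176,-0.14]
    - [-0.07,-0.176,-0.14]
  yaw: [0.03,0.03,0.03,0.03,0.03,0.03,0.03]

```text
time: 21.57
tool_pos: [0.5309, -0.2102, 0.3311]
tcp_rot: [0.244, -3.123, -0.008]
wrist_force: [0.0, 1.3, -0.1]
width: 0.259
grip_force: 0.0
```

Emit:
drive_tool:
  claw: [22,22]
  slide:
    - [0,0,0]
    - [0,0,0]
  yaw: [0,0]

```text
time: 21.73
tool_pos: [0.5338, -0.2111, 0.3377]
tcp_rot: [-0.246, 3.131, -0.001]
wrist_force: [0.5, -0.1, 0.2]
width: 0.255
grip_force: 0.0
```

Run:
```python
from h import *
s=bot.read_state();print(s['tool_pos'],s['tcp_rot'],s['width'])
for n in('wrist','side'): cam(n);indrawer(n)
```

```text
[ 0.53377417 -0.2110959   0.33768419] [-2.45907468e-01  3.13078321e+00 -8.99478478e-04] 0.25472391421593027
wrist [244 176] 514 [ 496.8 -246.1] [ 1. 32.] yaw -86.7 [122 103  87] 0.14
wrist [395 191] 1274 [ 492.6 -179.5] [ 1. 85.] yaw -86.4 [122 103  87] 0.14
wrist [314 323] 6001 [ 562.1 -206.7] [108.  20.] yaw 8.8 [ 89 169 140] 0.132
wrist [394 276] 1768 [ 535.6 -173.4] [44. 12.] yaw 7.8 [227 222 213] 0.131
wrist [489 294] 2587 [ 535.4 -125.2] [53. 13.] yaw 2.9 [39 36 34] 0.131
side [397 253] 80 [ 653.3 -116. ] [ 3. 52.] yaw -87.3 [146 128 104] 0.14
side [344 272] 104 [ 533.7 -128.5] [40. 14.] yaw 2.2 [48 47 41] 0.132
side [388 277] 207 [ 601.9 -170.5] [59. 22.] yaw 3.1 [125 122 109] 0.132
side [354 287] 90 [ 533.1 -175.2] [32. 12.] yaw 3.0 [238 233 215] 0.131
side [380 292] 366 [ 567.3 -206.6] [102.  18.] yaw 7.9 [116 186 147] 0.131
side [336 293] 91 [ 492.3 -185.6] [ 3. 59.] yaw -86.4 [147 130 106] 0.14
side [349 312] 95 [ 493.8 -238.6] [ 5. 47.] yaw -86.1 [146 128 104] 0.14
```

Emit:
drive_tool:
  claw: [22,22,22,22,22]
  slide:
    - [0,-0.002,-0.03]
    - [0,-0.002,-0.06]
    - [0,-0.002,-0.08]
    - [0,-0.002,-0.08]
    - [0,-0.002,-0.08]
  yaw: [0,0,0,0,0]

```text
time: 22.25
tool_pos: [0.5332, -0.212, 0.2968]
tcp_rot: [0.246, -3.132, -0.0]
wrist_force: [1.2, -0.0, 0.5]
width: 0.254
grip_force: 0.0
```

Emit:
drive_tool:
  claw: [0,0,0,0,0]
  slide:
    - [0,0,0]
    - [0,0,0]
    - [0,0,0]
    - [0,0,0]
    - [0,0,0]
  yaw: [0,0,0,0,0]

```text
time: 22.67
tool_pos: [0.5336, -0.2123, 0.2978]
tcp_rot: [-0.245, 3.13, -0.001]
wrist_force: [0.6, 0.7, 4.0]
width: 0.137
grip_force: 50.3
```

Emit:
drive_tool:
  claw: [0,0,0,0,0,0,0,0]
  slide:
    - [0,0,0.01]
    - [0.006,-0.01,0.01]
    - [0.014,-0.022,0.01]
    - [0.022,-0.034,0.01]
    - [0.023,-0.035,0.01]
    - [0.023,-0.035,0.004]
    - [0.023,-0.035,0]
    - [0.023,-0.035,0]
  yaw: [0,-0.01,-0.02,-0.03,-0.031,-0.031,-0.031,-0.031]

```text
time: 23.33
tool_pos: [0.5451, -0.2298, 0.2977]
tcp_rot: [-0.093, 3.138, -0.001]
wrist_force: [-0.2, -0.1, 5.2]
width: 0.143
grip_force: 50.4
```

Emit:
drive_tool:
  claw: [26,26,26,26,26,26,26,26]
  slide:
    - [0,0,0]
    - [0,0,0]
    - [0,0,0]
    - [0,0,0.03]
    - [0,0,0.1]
    - [0,0,0.18]
    - [0,0,0.22]
    - [0,0,0.22]
  yaw: [0,0,0,0,0,0,0,0]

```text
time: 24.0
tool_pos: [0.5461, -0.2303, 0.4134]
tcp_rot: [-0.093, 3.131, -0.008]
wrist_force: [1.0, -0.4, 1.3]
width: 0.309
grip_force: 0.0
```

Run:
```python
from h import *
s=bot.read_state();print(s['tool_pos'],s['tcp_rot'],s['width'])
for n in('wrist','side'): cam(n);indrawer(n)
P=pts(load('wrist'));m=(P[...,2]>.135)&(P[...,2]<.15)&(P[...,0]>.43)&(P[...,0]<.467)&(abs(P[...,1]+.18)<.08)
print(cv2.minAreaRect((P[m][:,:2]*1000).astype(np.float32)))
```

```text
[ 0.54614599 -0.23028864  0.41335667] [-0.09287655  3.13061587 -0.00764531] 0.30899092575947906
wrist [295 141] 102 [ 497.1 -245.9] [ 1. 32.] yaw -86.3 [118  98  81] 0.139
wrist [415 142] 239 [ 492.8 -173.9] [ 1. 73.] yaw -86.1 [121 102  86] 0.14
wrist [315 264] 3698 [ 572.8 -228.6] [118.  20.] yaw 3.9 [102 176 147] 0.133
wrist [474 262] 3496 [ 566.1 -123.3] [114.  20.] yaw 2.9 [98 86 70] 0.132
wrist [404 252] 2840 [ 567.8 -171.5] [107.  16.] yaw 4.8 [210 205 198] 0.132
side [362 267] 319 [ 569.5 -124.1] [112.  22.] yaw 0.9 [100  87  65] 0.132
side [376 281] 382 [ 574.4 -175.3] [115.  22.] yaw 2.6 [175 172 157] 0.133
side [335 292] 101 [ 492.  -179.6] [ 3. 69.] yaw -86.4 [144 127 103] 0.14
side [389 299] 406 [ 575.8 -231.3] [112.  21.] yaw 3.5 [106 181 142] 0.132
side [349 313] 93 [ 495.7 -238.4] [ 3. 47.] yaw -86.1 [142 125 102] 0.14
((461.2990417480469, -185.37750244140625), (16.868976593017578, 110.3248519897461), 3.6656405925750732)
```

Emit:
drive_tool:
  claw: [26,26,26,26,26,26,26,26]
  slide:
    - [-0.191,0.091,0]
    - [-0.191,0.091,0]
    - [-0.191,0.091,0]
    - [-0.191,0.091,0]
    - [-0.191,0.091,0]
    - [-0.191,0.091,0]
    - [-0.191,0.091,0]
    - [-0.191,0.091,0]
  yaw: [-0.27,-0.27,-0.27,-0.27,-0.27,-0.27,-0.27,-0.27]

```text
time: 24.77
tool_pos: [0.4483, -0.1837, 0.4042]
tcp_rot: [-1.209, -2.895, -0.0]
wrist_force: [0.4, 1.0, -1.0]
width: 0.309
grip_force: 0.0
```

Emit:
drive_tool:
  claw: [26,26,26,26,26,26,26,26]
  slide:
    - [0,0,0]
    - [0,0,0]
    - [0,0,0]
    - [0,0,0]
    - [0,0,0]
    - [0,0,0]
    - [0,0,0]
    - [0,0,0]
  yaw: [-0.23,-0.23,-0.23,-0.23,-0.23,-0.23,-0.23,-0.23]

```text
time: 25.43
tool_pos: [0.4488, -0.184, 0.4052]
tcp_rot: [-2.148, -2.289, 0.001]
wrist_force: [0.1, 0.3, -0.2]
width: 0.306
grip_force: 0.0
```

Emit:
drive_tool:
  claw: [26,26,26,26,26]
  slide:
    - [0.004,0,-0.05]
    - [0.004,0,-0.12]
    - [0.004,0,-0.18]
    - [0.004,0,-0.206]
    - [0.004,0,-0.206]
  yaw: [0,0,0,0,0]

```text
time: 25.85
tool_pos: [0.4491, -0.1832, 0.299]
tcp_rot: [-2.145, -2.284, 0.004]
wrist_force: [-0.8, 0.3, 0.1]
width: 0.303
grip_force: 0.0
```

Emit:
drive_tool:
  claw: [0,0,0,0,0]
  slide:
    - [0,0,0]
    - [0,0,0]
    - [0,0,0]
    - [0,0,0]
    - [0,0,0]
  yaw: [0,0,0,0,0]

```text
time: 26.27
tool_pos: [0.4519, -0.1839, 0.3037]
tcp_rot: [2.152, 2.286, 0.003]
wrist_force: [6.6, -0.0, -12.4]
width: 0.101
grip_force: 48.5
```

Emit:
drive_tool:
  claw: [0,0,0,0,0,0,0,0]
  slide:
    - [0.005,0,0]
    - [0.02,0.001,0]
    - [0.04,0.002,0]
    - [0.06,0.003,0]
    - [0.08,0.005,0]
    - [0.1,0.006,0]
    - [0.12,0.007,0]
    - [0.14,0.008,0]
  yaw: [0,0,0,0,0,0,0,0]

```text
time: 26.93
tool_pos: [0.5224, -0.1797, 0.3037]
tcp_rot: [-2.154, -2.286, -0.001]
wrist_force: [-2.2, 5.2, -3.9]
width: 0.103
grip_force: 49.4
```

Emit:
drive_tool:
  claw: [0,0,0,0,0,0,0,0]
  slide:
    - [0.02,0.001,0]
    - [0.04,0.002,0]
    - [0.06,0.003,0]
    - [0.08,0.005,0]
    - [0.1,0.006,0]
    - [0.12,0.007,0]
    - [0.135,0.008,0]
    - [0.145,0.009,0]
  yaw: [0,0,0,0,0,0,0,0]

```text
time: 27.6
tool_pos: [0.5952, -0.1751, 0.3037]
tcp_rot: [-2.155, -2.286, -0.002]
wrist_force: [-1.1, 4.7, -3.9]
width: 0.102
grip_force: 49.5
```

Emit:
drive_tool:
  claw: [0,0,0,0,0]
  slide:
    - [0.006,0,0]
    - [0.012,0.001,0]
    - [0.018,0.001,0]
    - [0.022,0.001,0]
    - [0.022,0.001,0]
  yaw: [0,0,0,0,0]

```text
time: 28.02
tool_pos: [0.6058, -0.1745, 0.3037]
tcp_rot: [-2.155, -2.286, -0.003]
wrist_force: [0.3, 5.7, -4.7]
width: 0.101
grip_force: 49.4
```

Expected end at x≈0.611; push on in small steps.

Emit:
drive_tool:
  claw: [0,0,0,0,0]
  slide:
    - [0.004,0,0]
    - [0.008,0,0]
    - [0.01,0.001,0]
    - [0.01,0.001,0]
    - [0.01,0.001,0]
  yaw: [0,0,0,0,0]

```text
time: 28.43
tool_pos: [0.6105, -0.1741, 0.3037]
tcp_rot: [2.155, 2.286, 0.002]
wrist_force: [-0.6, 5.3, -4.6]
width: 0.101
grip_force: 49.4
```

Emit:
drive_tool:
  claw: [0,0,0,0]
  slide:
    - [0.003,0,0]
    - [0.006,0,0]
    - [0.006,0,0]
    - [0.006,0,0]
  yaw: [0,0,0,0]

```text
time: 28.77
tool_pos: [0.6125, -0.1741, 0.3036]
tcp_rot: [-2.153, -2.284, 0.001]
wrist_force: [-5.0, 5.4, -1.2]
width: 0.109
grip_force: 49.8
```

Emit:
drive_tool:
  claw: [0,0,0,0]
  slide:
    - [0.003,0,0]
    - [0.007,0,0]
    - [0.007,0,0]
    - [0.007,0,0]
  yaw: [0,0,0,0]

```text
time: 29.1
tool_pos: [0.6139, -0.1742, 0.3036]
tcp_rot: [-2.149, -2.28, 0.008]
wrist_force: [-15.3, 5.7, 5.0]
width: 0.103
grip_force: 50.6
```

Emit:
drive_tool:
  claw: [26,26,26,26,26,26,26,26]
  slide:
    - [-0.003,0,0]
    - [-0.004,0,0]
    - [-0.004,0,0]
    - [-0.004,0,0.03]
    - [-0.004,0,0.1]
    - [-0.004,0,0.18]
    - [-0.004,0,0.21]
    - [-0.004,0,0.21]
  yaw: [0,0,0,0,0,0,0,0]

```text
time: 29.77
tool_pos: [0.6166, -0.1757, 0.4169]
tcp_rot: [2.146, 2.276, 0.009]
wrist_force: [0.9, -0.1, 0.6]
width: 0.305
grip_force: 0.0
```

Emit:
drive_tool:
  claw: [60,60,60,60,60,60,60,60]
  slide:
    - [-0.121,0.565,0]
    - [-0.121,0.565,0]
    - [-0.121,0.565,0]
    - [-0.121,0.565,0]
    - [-0.121,0.565,0]
    - [-0.121,0.565,0]
    - [-0.121,0.565,0]
    - [-0.121,0.565,0]
  yaw: [0.253,0.253,0.253,0.253,0.253,0.253,0.253,0.253]

```text
time: 30.43
tool_pos: [0.5525, 0.1134, 0.4086]
tcp_rot: [-1.091, -2.945, -0.005]
wrist_force: [-0.4, -0.8, -0.2]
width: 0.704
grip_force: 0.0
```

Run:
```python
from h import *
s=bot.read_state();print(s['tool_pos'],s['tcp_rot'],s['width'])
for n,uv in(('scene',(513,305)),('side',(255,198))):
    cam(n);print(n,brush(None,pts(load(n)),uv,80))
P=pts(load('side'));z=P[...,2];m=(P[...,0]>.55)&(P[...,0]<.95)&(P[...,1]>-.4)&(P[...,1]<.15)&(z>.16)&(z<.172)
print(cv2.minAreaRect((P[m][:,:2]*1000).astype(np.float32)))
save(load('side'),'s3')
```

```text
[0.55251335 0.11338815 0.40858043] [-1.09148301 -2.94526385 -0.00508453] 0.7036725912770391
scene (array([0.5045, 0.3937]), 5.4, np.float64(0.211))
side (array([0.5004, 0.3898]), 3.3, np.float64(0.21))
((743.5433349609375, -167.40280151367188), (201.1873321533203, 215.6689453125), 3.245152711868286)
```

View pics/s3.png

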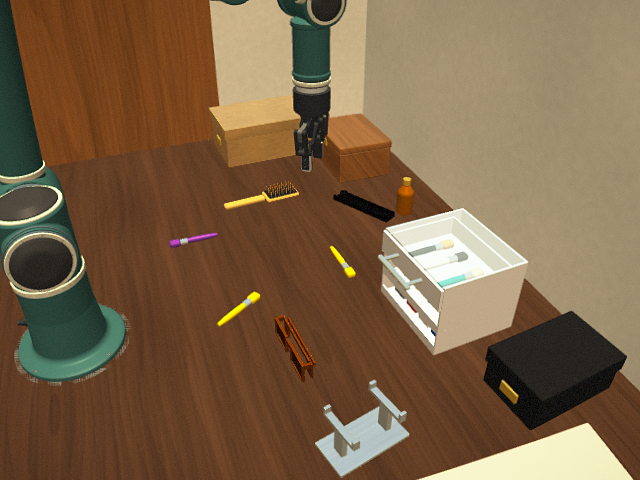

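Drawer shut with three brushes visible straight through the clear top (bristles back); hairbrush still at (262,195).

Emit:
drive_tool:
  claw: [60,60,60,60,60,60,60,60]
  slide:
    - [-0.118,0.562,0]
    - [-0.118,0.562,0]
    - [-0.118,0.562,0]
    - [-0.118,0.562,0]
    - [-0.118,0.562,0]
    - [-0.118,0.562,0]
    - [-0.118,0.562,0]
    - [-0.118,0.562,0]
  yaw: [0.25,0.25,0.25,0.25,0.25,0.25,0.25,0.25]

```text
time: 31.2
tool_pos: [0.4944, 0.3931, 0.4083]
tcp_rot: [-0.113, 3.139, 0.005]
wrist_force: [0.8, -0.6, 0.9]
width: 0.708
grip_force: 0.0
```

Emit:
drive_tool:
  claw: [60,60,60,60,60,60,60]
  slide:
    - [0,0,0]
    - [0,0,-0.06]
    - [0,0,-0.14]
    - [0,0,-0.22]
    - [0,0,-0.26]
    - [0,0,-0.26]
    - [0,0,-0.26]
  yaw: [0,0,0,0,0,0,0]

```text
time: 31.78
tool_pos: [0.4953, 0.3866, 0.2772]
tcp_rot: [0.103, -3.137, 0.004]
wrist_force: [0.3, 1.0, 1.1]
width: 0.702
grip_force: 0.0
```

Run:
```python
from h import *
s=bot.read_state();print(s['tool_pos'],s['tcp_rot'],s['width'])
c=cam('wrist');save(c,'w5');P=pts(c);z=P[...,2]
m=(z>.006)&(z<.03)&(abs(P[...,0]-.45)<.06)&(abs(P[...,1]-.39)<.04)
q=P[m];print(len(q),cv2.minAreaRect((q[:,:2]*1000).astype(np.float32)),np.median(q[:,2]))
```

```text
[0.49533783 0.38655885 0.27716022] [ 0.10278259 -3.13732846  0.00396485] 0.7023279394364627
8400 ((454.1430969238281, 391.421142578125), (112.75929260253906, 24.250961303710938), 4.795381546020508) 0.013077630405471621
```

View pics/w5.png

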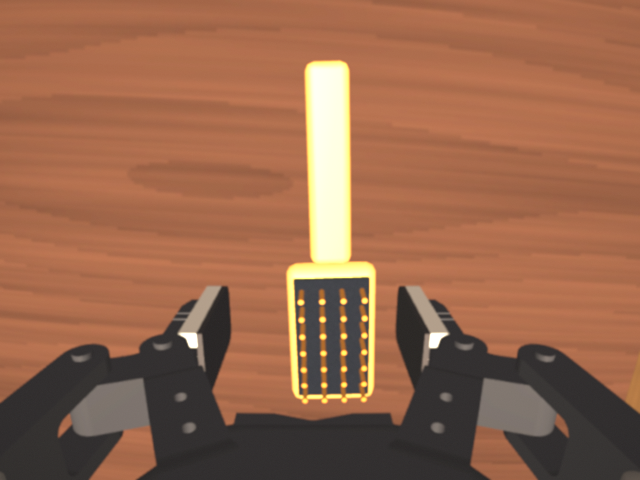

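Hairbrush bristles up, centred at (330,160–395), slightly right (+y) of the gripper; handle toward robot.

Emit:
drive_tool:
  claw: [60,60,60,60,60,60]
  slide:
    - [-0.005,0.01,-0.06]
    - [-0.005,0.01,-0.13]
    - [-0.005,0.01,-0.18]
    - [-0.005,0.01,-0.196]
    - [-0.005,0.01,-0.196]
    - [-0.005,0.01,-0.196]
  yaw: [0.005,0.005,0.005,0.005,0.005,0.005]

```text
time: 32.33
tool_pos: [0.4935, 0.3943, 0.183]
tcp_rot: [-0.131, 3.136, 0.003]
wrist_force: [0.5, 1.1, 0.3]
width: 0.7
grip_force: 0.0
```

Emit:
drive_tool:
  claw: [60,60,0,0,0,0,0,0]
  slide:
    - [0,0,-0.012]
    - [0,0,-0.012]
    - [0,0,-0.012]
    - [0,0,-0.012]
    - [0,0,-0.012]
    - [0,0,-0.012]
    - [0,0,-0.012]
    - [0,0,-0.012]
  yaw: [0,0,0,0,0,0,0,0]
  newtons: 70

```text
time: 33.0
tool_pos: [0.4926, 0.3943, 0.1758]
tcp_rot: [-0.132, 3.137, 0.002]
wrist_force: [-0.9, 0.1, 5.4]
width: 0.254
grip_force: 71.4
```

Emit:
drive_tool:
  claw: [0,0,0,0,0,0,0,0]
  slide:
    - [0,0,0.03]
    - [0,0,0.1]
    - [0,0,0.18]
    - [0,0,0.26]
    - [0,0,0.34]
    - [0,0,0.42]
    - [0,0,0.45]
    - [0,0,0.45]
  yaw: [0,0,0,0,0,0,0,0]

```text
time: 33.67
tool_pos: [0.4933, 0.3947, 0.4062]
tcp_rot: [-0.132, 3.13, 0.009]
wrist_force: [0.4, 0.9, -0.7]
width: 0.257
grip_force: 70.7
```

Emit:
drive_tool:
  claw: [0,0,0,0,0,0,0,0]
  slide:
    - [-0.002,-0.04,0]
    - [-0.005,-0.11,0]
    - [-0.009,-0.18,0]
    - [-0.013,-0.255,0]
    - [-0.017,-0.33,0]
    - [-0.02,-0.4,0]
    - [-0.024,-0.47,0]
    - [-0.027,-0.534,0]
  yaw: [0.002,0.004,0.006,0.008,0.01,0.012,0.014,0.016]

```text
time: 34.33
tool_pos: [0.4773, 0.1249, 0.3971]
tcp_rot: [0.211, -3.13, 0.001]
wrist_force: [0.4, -0.4, -0.6]
width: 0.258
grip_force: 70.6
```

Emit:
drive_tool:
  claw: [0,0,0,0,0,0,0,0]
  slide:
    - [-0.003,-0.067,0]
    - [-0.007,-0.134,0]
    - [-0.01,-0.2,0]
    - [-0.013,-0.267,0]
    - [-0.017,-0.334,0]
    - [-0.02,-0.4,0]
    - [-0.024,-0.467,0]
    - [-0.027,-0.534,0]
  yaw: [0.002,0.004,0.006,0.008,0.01,0.012,0.014,0.016]

```text
time: 35.0
tool_pos: [0.4639, -0.1415, 0.3972]
tcp_rot: [0.29, -3.125, -0.003]
wrist_force: [1.5, 1.0, -1.6]
width: 0.258
grip_force: 70.6
```

Emit:
drive_tool:
  claw: [0,0,0,0,0,0,0,0]
  slide:
    - [-0.003,-0.07,0]
    - [-0.007,-0.14,0]
    - [-0.01,-0.22,0]
    - [-0.013,-0.3,0]
    - [-0.017,-0.37,0]
    - [-0.02,-0.44,0]
    - [-0.024,-0.5,0]
    - [-0.028,-0.534,0]
  yaw: [0.002,0.004,0.006,0.008,0.01,0.012,0.014,0.016]

```text
time: 35.67
tool_pos: [0.4548, -0.405, 0.3967]
tcp_rot: [0.342, -3.112, 0.007]
wrist_force: [0.3, -0.4, -1.4]
width: 0.259
grip_force: 70.7
```

Emit:
drive_tool:
  claw: [0,0,0]
  slide:
    - [0,0,0]
    - [0,0,0]
    - [0,0,0]
  yaw: [0,0,0]

```text
time: 35.92
tool_pos: [0.4563, -0.4003, 0.3981]
tcp_rot: [0.353, -3.113, 0.005]
wrist_force: [0.5, 0.6, -0.9]
width: 0.256
grip_force: 70.7
```

Run:
```python
from h import *
s=bot.read_state();print(s['tool_pos'],s['tcp_rot'],s['width'],s['grip_force'])
c=cam('wrist');save(c,'w6');P=pts(c);z=P[...,2]
m=(z>.2)&(z<.3)&(P[...,0]<.46)&(abs(P[...,1]+.41)<.06);q=P[m]
print('handle',len(q),cv2.minAreaRect((q[:,:2]*1000).astype(np.float32)),np.percentile(q[:,2],[5,50,95]),)
t=((z>.066)&(z<.074)&(P[...,1]<-.33)).astype(np.uint8);k,l=cv2.connectedComponents(t)
for i in range(1,k):
    q=P[l==i]
    if len(q)>150: print('fork',len(q),cv2.minAreaRect((q[:,:2]*1000).astype(np.float32)))
```

```text
[ 0.45632764 -0.40034453  0.39806794] [ 0.35278841 -3.11307266  0.00511346] 0.25586162970759974 70.65369486808777
handle 53278 ((421.3047790527344, -396.2628173828125), (101.03361511230469, 105.14513397216797), 73.94817352294922) [0.23434325 0.26741277 0.29827631]
fork 1679 ((538.788330078125, -589.3709716796875), (5.103638648986816, 266.6287841796875), 87.80474090576172)
fork 337 ((418.497314453125, -446.7456970214844), (11.466272354125977, 18.088565826416016), 13.338473320007324)
fork 302 ((506.2114562988281, -426.7098693847656), (12.913643836975098, 17.77153205871582), 13.405987739562988)
```

View pics/w6.png

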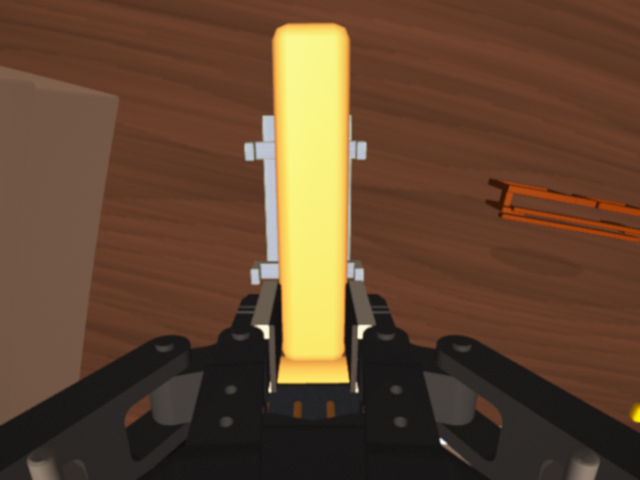

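Held hairbrush aligned with the rest (forks at (305,150),(307,270)), sunglasses clear at right. Correct ~7 mm in y and lower.

Emit:
drive_tool:
  claw: [0,0,0,0,0,0,0,0]
  slide:
    - [-0.004,-0.0135,0]
    - [-0.004,-0.0135,-0.04]
    - [-0.004,-0.0135,-0.1]
    - [-0.004,-0.0135,-0.16]
    - [-0.004,-0.0135,-0.21]
    - [-0.004,-0.0135,-0.23]
    - [-0.004,-0.0135,-0.23]
    - [-0.004,-0.0135,-0.23]
  yaw: [0.002,0.002,0.002,0.002,0.002,0.002,0.002,0.002]

```text
time: 36.63
tool_pos: [0.457, -0.4055, 0.2849]
tcp_rot: [0.355, -3.11, 0.014]
wrist_force: [0.4, 0.7, -0.4]
width: 0.255
grip_force: 70.7
```

Emit:
drive_tool:
  claw: [0,0]
  slide:
    - [0,0,0]
    - [0,0,0]
  yaw: [0,0]

```text
time: 36.8
tool_pos: [0.4576, -0.4066, 0.2871]
tcp_rot: [0.354, -3.113, 0.02]
wrist_force: [0.2, 0.3, -0.4]
width: 0.255
grip_force: 70.7
```

Run:
```python
from h import *
s=bot.read_state();print(s['tool_pos'],s['tcp_rot'],s['width'],s['grip_force'])
c=cam('side');save(c,'s4',(280,340,480,480),4)
c=cam('wrist');P=pts(c);z=P[...,2]
t=((z>.077)&(z<.085)&(P[...,1]<-.33)&(P[...,0]<.6)).astype(np.uint8);k,l=cv2.connectedComponents(t)
for i in range(1,k):
    q=P[l==i]
    if len(q)>40: print('lip',len(q),q.mean(0).round(4))
for v in (60,150,220): 
    r=P[v];m=(r[:,2]>.1)&(r[:,2]<.14);print(v,r[m][0].round(4),r[m][-1].round(4))
```

```text
[ 0.45763259 -0.40658999  0.28714016] [ 0.35434278 -3.11337774  0.0199355 ] 0.25472221766168895 70.65566897392273
lip 462 [ 0.4025 -0.3807  0.0819]
lip 451 [ 0.4199 -0.4536  0.0819]
60 [ 0.3773 -0.4403  0.1202] [ 0.3719 -0.417   0.1192]
150 [ 0.4043 -0.4336  0.1207] [ 0.399  -0.4106  0.1203]
220 [ 0.4269 -0.4282  0.1201] [ 0.4216 -0.4053  0.1202]
```

View pics/s4.png

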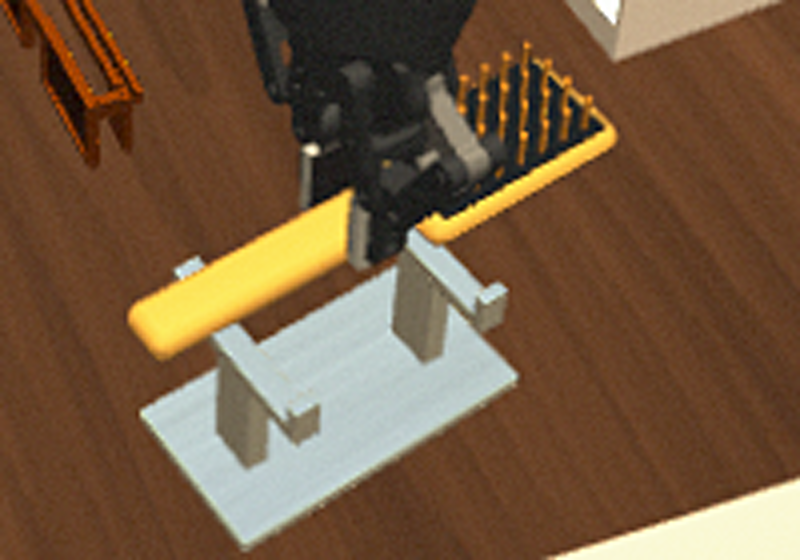

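Brush hovers along the rest, head to the back; ~2.5 mm lateral correction needed from the lip/handle measurement.

Emit:
drive_tool:
  claw: [0,0,0,0,0,0,0]
  slide:
    - [-0.007,0.003,0]
    - [-0.007,0.003,-0.02]
    - [-0.007,0.003,-0.045]
    - [-0.007,0.003,-0.06]
    - [-0.007,0.003,-0.066]
    - [-0.007,0.003,-0.066]
    - [-0.007,0.003,-0.066]
  yaw: [0,0,0,0,0,0,0]

```text
time: 37.48
tool_pos: [0.4532, -0.4041, 0.2506]
tcp_rot: [0.353, -3.11, 0.013]
wrist_force: [-0.8, -0.5, -1.1]
width: 0.258
grip_force: 70.7
```

Emit:
drive_tool:
  claw: [0,0,0,0]
  slide:
    - [0,0,-0.004]
    - [0,0,-0.008]
    - [0,0,-0.008]
    - [0,0,-0.008]
  yaw: [0,0,0,0]

```text
time: 37.82
tool_pos: [0.4534, -0.4043, 0.2476]
tcp_rot: [0.353, -3.111, 0.015]
wrist_force: [0.6, 1.1, -1.0]
width: 0.26
grip_force: 70.7
```

Emit:
drive_tool:
  claw: [0,0,0,0]
  slide:
    - [0,0,-0.003]
    - [0,0,-0.006]
    - [0,0,-0.006]
    - [0,0,-0.006]
  yaw: [0,0,0,0]

```text
time: 38.15
tool_pos: [0.4536, -0.4045, 0.2459]
tcp_rot: [0.353, -3.111, 0.016]
wrist_force: [-1.7, 0.1, 4.9]
width: 0.259
grip_force: 71.4
```

Run:
```python
from h import *
c=cam('wrist');P=pts(c);z=P[...,2];print(bot.read_state()['tool_pos'])
t=((z>.076)&(z<.085)&(P[...,1]<-.33)&(P[...,0]<.6)).astype(np.uint8);k,l,st,ce=cv2.connectedComponentsWithStats(t)
for i in range(1,k):
    q=P[l==i]
    if len(q)>40: print('c',ce[i].astype(int),len(q),q.mean(0).round(4),cv2.minAreaRect((q[:,:2]*1000).astype(np.float32)))
for v in (60,150,220):
    r=P[v];m=(r[:,2]>.0745)&(r[:,2]<.1)&(np.abs(np.arange(640)-312)<70);print(v,r[m][0].round(4),r[m][-1].round(4))
```

```text
[ 0.45359331 -0.40455961  0.24589796]
c [311 200] 25563 [ 0.4147 -0.4157  0.0829] ((420.0986328125, -415.24609375), (124.18359375, 34.9201545715332), 16.03396224975586)
c [424 193] 780 [ 0.4024 -0.381   0.0816] ((402.55145263671875, -380.41412353515625), (12.174567222595215, 6.133365631103516), 13.638033866882324)
c [196 194] 784 [ 0.4197 -0.4534  0.0815] ((420.04095458984375, -454.1737365722656), (11.93469524383545, 6.805117607116699), 12.783944129943848)
c [252 296] 84 [ 0.4505 -0.4287  0.0824] ((450.5771789550781, -429.07073974609375), (1.2102313041687012, 5.5259175300598145), 8.581663131713867)
c [374 297] 91 [ 0.441  -0.3874  0.0824] ((440.9049072265625, -387.1454772949219), (1.0517504215240479, 5.479738712310791), 9.240235328674316)
60 [ 0.3729 -0.438   0.0785] [ 0.3676 -0.4146  0.0785]
150 [ 0.4    -0.4313  0.0785] [ 0.3947 -0.4083  0.0791]
220 [ 0.4226 -0.4259  0.079 ] [ 0.4176 -0.4028  0.0776]
```

Contact; lateral offset under 1 mm. Release and retreat.

Emit:
drive_tool:
  claw: [45,45,45,45,45,45,45,45]
  slide:
    - [0,0,0]
    - [0,0,0]
    - [0,0,0]
    - [0,0,0]
    - [0,0,0.02]
    - [0,0,0.08]
    - [0,0,0.16]
    - [0,0,0.24]
  yaw: [0,0,0,0,0,0,0,0]

```text
time: 38.87
tool_pos: [0.4535, -0.403, 0.3649]
tcp_rot: [0.351, -3.108, 0.012]
wrist_force: [1.3, -0.7, -0.4]
width: 0.525
grip_force: 0.0
```

Emit:
drive_tool:
  claw: [45,45,45,45,45,45,45,45]
  slide:
    - [0,0.06,0.08]
    - [0,0.14,0.16]
    - [0,0.2,0.2]
    - [0,0.28,0.2]
    - [0,0.36,0.2]
    - [0,0.43,0.2]
    - [0,0.45,0.2]
    - [0,0.45,0.2]
  yaw: [0,0,0,0,0,0,0,0]

```text
time: 39.53
tool_pos: [0.4536, -0.1754, 0.4658]
tcp_rot: [0.357, -3.111, 0.016]
wrist_force: [0.2, -0.3, -0.5]
width: 0.529
grip_force: 0.0
```

Run:
```python
from h import *
print(bot.read_state()['tool_pos'])
c=cam('side');P=pts(c);z=P[...,2]
m=(z>.075)&(z<.12)&(abs(P[...,0]-.46)<.14)&(abs(P[...,1]+.4)<.08)
q=P[m];print(cv2.minAreaRect((q[:,:2]*1000).astype(np.float32)),np.percentile(q[:,2],[2,50,98]))
save(c,'s5',(180,160,580,480),2);
```

```text
[ 0.45360412 -0.17542551  0.46575594]
((459.9033203125, -405.42291259765625), (210.3819122314453, 85.04820251464844), 12.967913627624512) [0.07635388 0.08335365 0.09888445]
```

View pics/s5.png

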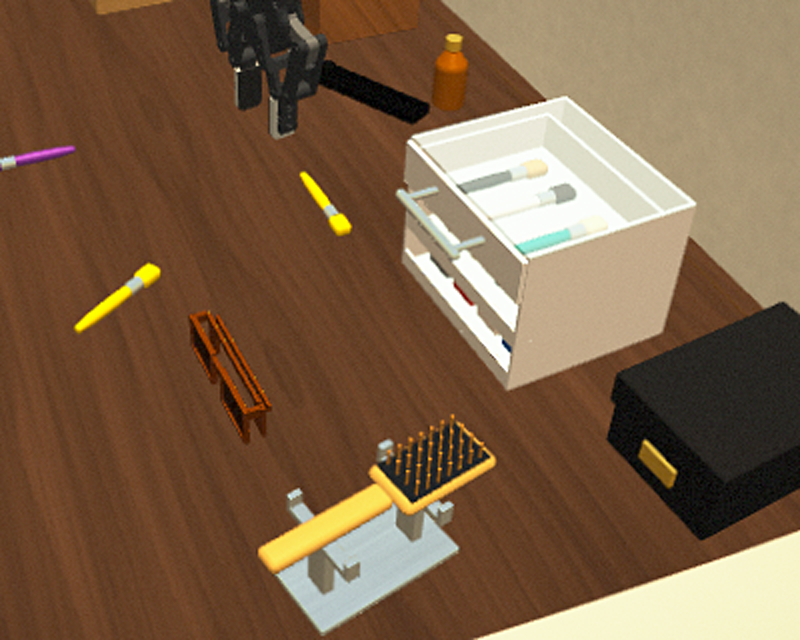

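The hairbrush sits bristles up across both forks at (380,495), between the lips. The drawer is shut with the three brushes straight inside, and the bystanders in view have not moved.

```bash
python3 -c "
from workcell import bot
print(bot.finish_job())"
```

```text
the job is handed in; nothing more can be done
None
```

The job is handed in at about 40 s: the teal, white and black brushes (no pink was found) lie straight in the shut drawer with bristles to the back, the hairbrush rests bristles up across both forks, and the bystanders were never touched.

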